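Tip out the ball bin, scoop craft balls into the tub

ROBOT

A 7-joint arm with a two-finger parallel gripper is mounted at the origin on the work surface. World frame = base frame: x ahead of the robot, y to its left, z up, the work surface at z = 0. Lengths are in m, angles in rad, forces in N, time in s.
With the tool pointing down it reaches from about 0.4 to 0.85 m from the base axis. Payload 10.4 kg.
Tool frame: the origin (TCP) lies at the very end of the fingers, on their centre line; the grasp point (between the pads) lies 19 mm behind it; z points along the fingers, y is the direction in which the jaws open and shut (so a half turn about z gives the same grasp; the last joint's range is limited). The gripper opens to 87 mm and grips with 3 to 60 N. Pads are 19 mm wide; open, the fingers measure 117 mm over their backs; the gripper's body (75 mm by 190 mm) begins 51 mm behind the grasp point.
Start: joints at [-1.161, 0.332, -0.065, 1.46, 0.022, 1.35, -0.088], TCP at [0.262, 0.567, 0.223] pointing down, gripper open.
Joint ranges: [-2.6, 2.6], [-0.5, 2.12], [-1.47, 1.34], [0.16, 2.42], [-1.27, 4.41], [0.06, 2.06], [-2.6, 2.6]. Speed limits (rad/s): [2.22, 2.22, 2.79, 2.79, 3.14, 3.14, 3.14].

INTERFACE

Orientations are given as a unit quaternion [x, y, z, w].
In Python, from bench import read_state, imaging, r gives the robot as it stands. The module is installed in compiled form; this text tells all that it offers.
- The arm moves only by the tool move_arm, never from a script. Its argument "series" is a list of rows, each a list of 4 numbers: the shift along the tool's x, y, z in m, then the turn about the tool's z in rad. In form: [[x, y, z, roll], ...]. A call has 1 to 20 rows; each row is the pose to reach, as a shift and turn from the pose commanded when the call began, along the tool's axes at that moment; what a row does not reach only later rows make up. A row lasts 1/10 s, in which the tool goes at most 50 mm and 8.59 degrees, less where a joint would pass 70% of its speed; a pose out of reach is approached as far as the arm can. A call with a gripper value outside its range is refused whole. "claw" is the gripper's target within -1 to 1 (fully open at 1, half-way at 0, shut at -1), set as the call begins (left out, the last holds). The fingers move at their own pace and stop on an object; "newtons" is the grip in N (left out, the last holds). Time passes only in rows, so rows that repeat a pose let the fingers close. It gives the time, the measured TCP pose, the force and the opening at its end, in the units of the state.
- read_state(): the state, without advancing time (a new reading comes with each control period).
- imaging.camera(name): name is "scene" or "top" or "wrist"; returns (picture, depth): 480x640x3 uint8, red, green, blue; 480x640 float32, m along the optical axis (not along the pixel's ray), 0 where there is no reading.
- imaging.get_calibration(name): a dict with "camera_matrix" (3x3 intrinsics, pixels), "k1" (the pictures are not rectified: a ray, as slopes to the right and down, at radius r is drawn at 1 + k1 r^2 times it, then the intrinsics apply), "R" (3x3) and "t" (3): a world point X has camera coordinates R X + t. Camera axes: x right, y down, z forward; pixel columns grow to the right and rows downward; lengths in m; the calibration is good to about 2 mm. A picture is of the moment at which its call begins: read the wrist's pose just before it. get_calibration takes no time and is no camera call; for the wrist camera it gives the pose at the moment of the call.
- r.close_job(): hands the job in, once; it reports no verdict.
The state is a dict: "time": time; "joint_positions": joint angles; "joint_vel": joint speeds; "joint_torque": joint torques, N m; "ee_pos": TCP position; "eef_rot": TCP orientation; "ft_force": force on the tool from outside, world axes, zero at the start; "torque": the same for the moment, N m; "width": finger opening in m.
Only numpy, scipy, OpenCV 4.12 (cv2) and the standard library are available. Lean on these libraries where they do the work, as an engineer would, in place of code of your own. Each camera call takes 0.05 s, during which the arm holds its last target.

TASK

In the three-bin tilt rack, swing the bin that holds the five wooden balls fully out, and with the aluminium scoop from the plywood board empty all five balls into the white tub. Then lay the scoop back flat on the plywood board and push the bin fully shut. Do not handle the balls with the fingers, and leave the other bins, the tub and everything else on the table where they are.

Things in the scene. Friction and masses are not known exactly. Their poses are not given: they have to be found in the camera images.
- ballcell: Fixed grey housing of the clear bin with the balls, 118 wide (y), 115 deep (x), 150 high: one of three alike, touching, on a 12 mm plinth, order varies. Origin: mid of lower front edge; x into the housing. The shut bin's front wall stands at x=0; hinge axis along y at x=0, z=12 mm: the top swings out to -x. Sides 100 high to x=60; roof only over x=60 to 115, top z=150, nothing taller behind.
- ballbin (a joint): Tilt of the ball bin: 0 shut, 0.96 rad fully out at a firm stop. Hinge friction 0.3 N m (2 N at the pull): it stays where left. Section when shut, mm from the hinge, x inwards: front wall x 0 to 3, 130 high; floor 62 deep, top z=3; back wall slopes from (62,0) to (100,70). Inside 106 wide, side walls 98 high, 3 thick.
- ballbin_pull (a point): Centre of the ball bin's grey thumb pull, a tab in the middle of the front wall's top edge: 50 wide, 10 thick (7 mm proud of the front to flush with the wall's inner face), 19 high (128 to 147 mm above the hinge when shut). Moves with the bin. Pinch it from above, or hook the wall from inside behind it (57 mm free up to the roof).
- ballbin_in (a point): Inner corner of the ball bin where front wall and floor meet, at mid width; 3 mm inwards of and above the hinge when shut. Turns with the bin: x along the floor inwards, z up the front wall. Fully out, the front wall slopes down into the bin at 35 deg to the level and the floor rises behind at 55 deg; the balls gather in this trough.
- capbin (a joint): Tilt of the bin of white screw caps, rad, same make as the ball bin; stands shut or a little ajar. Not to be used.
- pegbin (a joint): Tilt of the bin of flat wooden pegs, rad, same make as the ball bin; stands shut or a little ajar. Not to be used.
- scoop: Hand scoop, aluminium, wooden handle, 130 g. Origin: centre of the flat blade's underside; x to the open lip, z up. Blade 85 long (x -42.5 to 42.5), 94 wide, 2 thick; side walls 34 high behind, 18 high from x=3 to 18, none at the lip; rear wall 36 high. Handle: bar 18 wide (y), 16 high, rising backwards at 19 deg from (-44,0,27) to (-136,0,59) mm.
- scoop_grip (a point): Middle of the scoop's handle, where to grip it: at (-95, 0, 44.5) mm in the scoop's frame; the fingers close along the scoop's y on 18 mm.
- board: Plywood board lying fixed on the table, 240 (x) by 210 (y), 12 thick; origin at the centre of its underside. The scoop lies on it, with the try square beside it.
- tub: White open plastic tub, 450 g, 180 (x) by 140 (y), 60 high, walls 4 mm; origin at the centre of its underside.
- trysquare: Bystander: aluminium try square with black stock, on the board. Stock 16 (x) by 90 (y) by 14 high, centred on the origin (underside); the thin blade runs 130 mm along +x, from y = 17 to 43 mm, 3 mm thick.
- mug: Bystander: white mug, 85 high, 78 across, handle to its +y; origin centre of underside.
- taperoll: Bystander: roll of brown packing tape lying flat, 96 across, 48 high; origin centre of underside.
- tapemeasure: Bystander: grey tape measure standing, 72 (x) by 42 by 68 high; origin centre of underside.
- jar: Bystander: glass jar with steel cap, 60 across, 85 high; origin centre of underside.
- carton: Bystander: standing milk carton without print, 70 by 70, 206 high; origin centre of underside.
- ball0_center (a point): Centre of a plain wooden ball, 28 mm across, about 10 g, varnished and slippery, rolls easily. All five are alike.
- ball1_center (a point): Centre of a plain wooden ball, 28 mm across, about 10 g, varnished and slippery, rolls easily. All five are alike.
- ball2_center (a point): Centre of a plain wooden ball, 28 mm across, about 10 g, varnished and slippery, rolls easily. All five are alike.
- ball3_center (a point): Centre of a plain wooden ball, 28 mm across, about 10 g, varnished and slippery, rolls easily. All five are alike.
- ball4_center (a point): Centre of a plain wooden ball, 28 mm across, about 10 g, varnished and slippery, rolls easily. All five are alike.
Things that resemble listed ones, but are neither listed nor needed, are in the scene too. Leave any yellow look-alike of the scoop alone.

How it is judged:
By the outcome, as a careful person would: the job done as asked, in the order asked, and still so for the second after the job is handed in, with the robot touching nothing.
It also fails if it takes over 72 s, if anything falls off the work surface, if the arm or the gripper's body presses on something with over 40 N, if the wrist force passes 120 N, or if a joint passes its speed limit or range.

## Working session

There is one attempt and no reset: what is moved stays moved. The work goes in short steps, Python scripts to look and compute and a tool call to move; the robot and the scene stay as the last step left them, time stands still between calls to the robot, and variables do not carry over. Pictures are saved under pics/ and viewed, and the job is handed in when it is done.

Besides the shell and the picture viewer there is one more tool, called by a JSON object that holds its "op" and its "data". move_arm: Moves the arm, as the interface text tells. Its arguments: {"type":"object","properties":{"series":{"type":"array","items":{"type":"array","items":{"type":"number"}}},"claw":{"type":"number"},"newtons":{"type":"number"}},"required":["series"]}

```bash
mkdir -p pics; ls; python3 - <<'E'
from bench import read_state, imaging, r
import cv2,numpy as np
print(read_state())
for n in ["scene","top","wrist"]:
    c=imaging.get_calibration(n); print(n,c)
    p,d=imaging.camera(n); cv2.imwrite(f"pics/{n}0.png",p[...,::-1]); np.save(f"pics/{n}0.npy",d)
print(read_state()['time'])
E
```

```text
pics
{'time': 0.0, 'joint_positions': array([-1.16058777,  0.33288374, -0.06467187,  1.46095178,  0.02160076,
        1.34988645, -0.08850692]), 'joint_vel': array([ 8.43023415e-04, -1.69223488e-03,  6.37211608e-04, -3.85297837e-05,
        7.34806230e-06, -5.52334665e-04,  4.57183352e-04]), 'joint_torque': array([ 4.09852746e-04, -6.23268628e+01,  2.48265773e-02, -3.89893520e+01,
       -6.13347441e-02,  3.99467780e-02,  1.23613236e-04]), 'ee_pos': array([0.26199691, 0.56700737, 0.22174146]), 'eef_rot': array([ 2.14725036e-01,  9.76674278e-01, -7.07477978e-04, -1.16550262e-04]), 'ft_force': array([ 0.04381081,  0.27781234, -0.34589336]), 'torque': array([-0.04293735,  0.01141657, -0.01111065]), 'width': 0.08696283255001223}
scene {'camera_matrix': array([[527.74984201,   0.        , 313.8971721 ],
       [  0.        , 527.74984201, 238.61011413],
       [  0.        ,   0.        ,   1.        ]]), 'k1': 0.03404906027831228, 'R': array([[-0.86568774,  0.50047761,  0.01033901],
       [ 0.4286294 ,  0.75176269, -0.50112842],
       [-0.25857604, -0.42938912, -0.86531117]]), 't': arr
[... 170 characters left out ...]
      [  0.        ,   0.        ,   1.        ]]), 'k1': -0.003315494125297494, 'R': array([[ 0.01258024, -0.99978065, -0.01674494],
       [-0.9807678 , -0.00907557, -0.19496705],
       [ 0.19477231,  0.01887563, -0.98066684]]), 't': array([-0.02161565,  0.54987063,  1.08834333])}
wrist {'camera_matrix': array([[409.19488426,   0.        , 310.99235994],
       [  0.        , 409.19488426, 237.24797978],
       [  0.        ,   0.        ,   1.        ]]), 'k1': -0.03749919211967667, 'R': array([[ 0.41927819,  0.90785713, -0.00110758],
       [ 0.86636462, -0.39975038,  0.2993526 ],
       [ 0.27132664, -0.12647159, -0.95414191]]), 't': array([-0.62391879, -0.03677977,  0.392304  ])}
0.15
```

View pics/scene0.png

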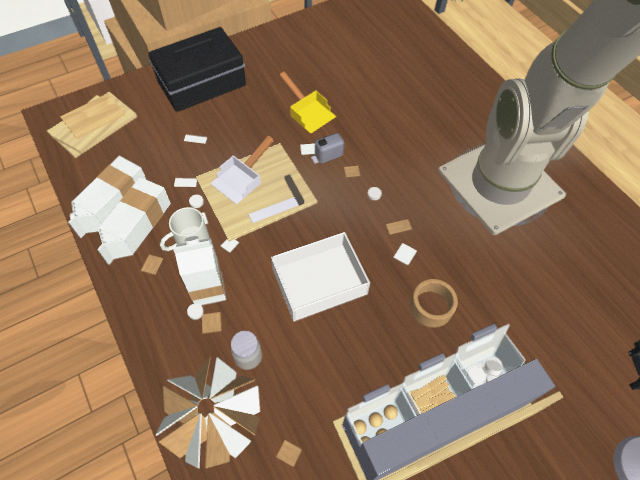

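View pics/top0.png

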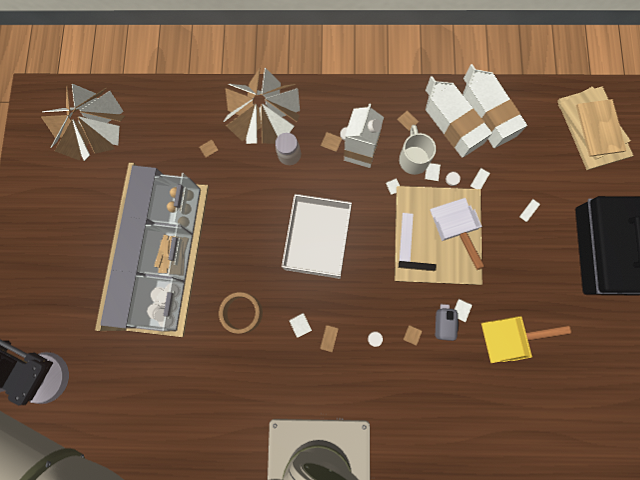

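View pics/wrist0.png

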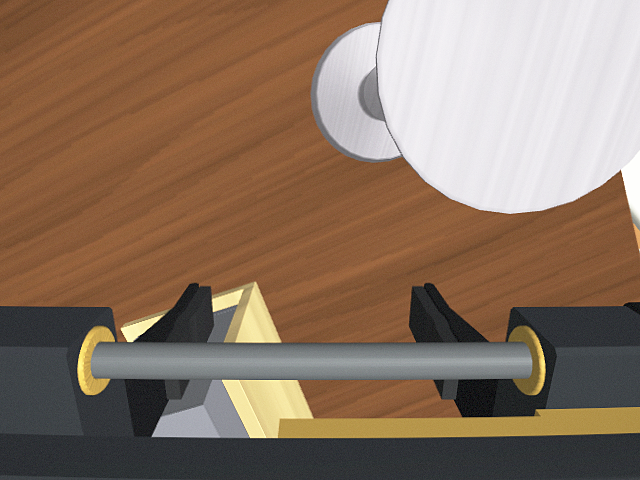

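The scene view shows the rack with the balls in the cell at its lower left (about 375,420), the tub at (320,275) and the scoop on the board at (240,178). In the top view the balls are at (180,200), the tub at (317,237) and the scoop at (457,218). Next I'll measure positions.

```bash
cat > h.py <<'E'
import numpy as np,cv2
from bench import read_state, imaging, r
def und(c,uv):
    K=c['camera_matrix'];k=c['k1'];uv=np.atleast_2d(np.asarray(uv,float))
    return cv2.undistortPoints(uv.reshape(-1,1,2),K,np.array([k,0,0,0.])).reshape(-1,2)
def plane(c,uv,z):
    s=und(c,uv);d=np.c_[s,np.ones(len(s))]@c['R'];o=-c['R'].T@c['t']
    return o+d*((z-o[2])/d[:,2])[:,None]
def pts(c,uv,depth):
    s=und(c,uv);uv=np.atleast_2d(uv).astype(int);Z=depth[uv[:,1],uv[:,0]]
    P=(np.c_[s,np.ones(len(s))]*Z[:,None]-c['t'])@c['R'];P[Z==0]=np.nan
    return P
def cloud(c,depth):
    v,u=np.mgrid[:480,:640]
    return pts(c,np.c_[u.ravel(),v.ravel()],depth).reshape(480,640,3)
def proj(c,X):
    X=np.atleast_2d(X)@c['R'].T+c['t'];s=X[:,:2]/X[:,2:];s=s*(1+c['k1']*(s**2).sum(1,keepdims=True))
    return s*np.array([c['camera_matrix'][0,0],c['camera_matrix'][1,1]])+c['camera_matrix'][:2,2]
E
python3 - <<'E'
from h import *
for n in ['top','scene']:
    p=cv2.imread(f'pics/{n}0.png');
    if n=='top':
        a=cv2.resize(p[140:350,80:240],None,fx=3.5,fy=2.8,interpolation=cv2.INTER_CUBIC)
        cv2.imwrite('pics/t_rack.png',cv2.resize(p[150:350,90:220],None,fx=3,fy=3,interpolation=cv2.INTER_CUBIC))
        cv2.imwrite('pics/t_board.png',cv2.resize(p[170:300,270:500],None,fx=3.4,fy=3.4,interpolation=cv2.INTER_CUBIC))
    else:
        cv2.imwrite('pics/s_rack.png',cv2.resize(p[310:480,320:580],None,fx=3,fy=3,interpolation=cv2.INTER_CUBIC))
        cv2.imwrite('pics/s_board.png',cv2.resize(p[120:250,180:350],None,fx=4,fy=4,interpolation=cv2.INTER_CUBIC))
c=imaging.get_calibration('top');d=np.load('pics/top0.npy');C=cloud(c,d)
def pr(name,u,v): print(name,np.round(C[v,u],3))
for nm,u,v in [('tubin',317,237),('board',470,200),('scoopblade',455,218),('housingroof',125,240),('plinth',197,240),('tubrim',350,240)]: pr(nm,u,v)
np.savez('pics/Ct.npz',C=C)
E
```

```text
tubin [0.545 0.013 0.007]
board [ 0.642 -0.369  0.01 ]
scoopblade [ 0.594 -0.329  0.015]
housingroof [0.505 0.423 0.162]
plinth [0.534 0.312 0.009]
tubrim [ 0.539 -0.069  0.   ]
```

View pics/t_rack.png

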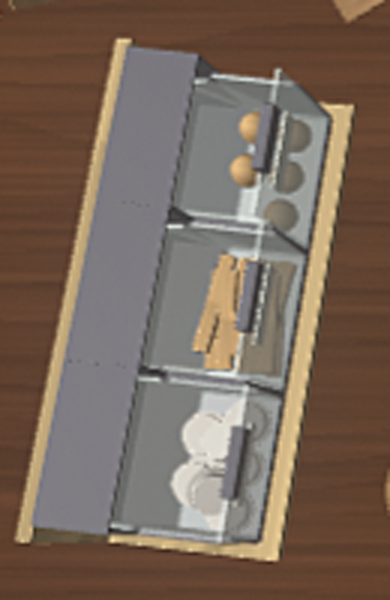

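View pics/s_rack.png

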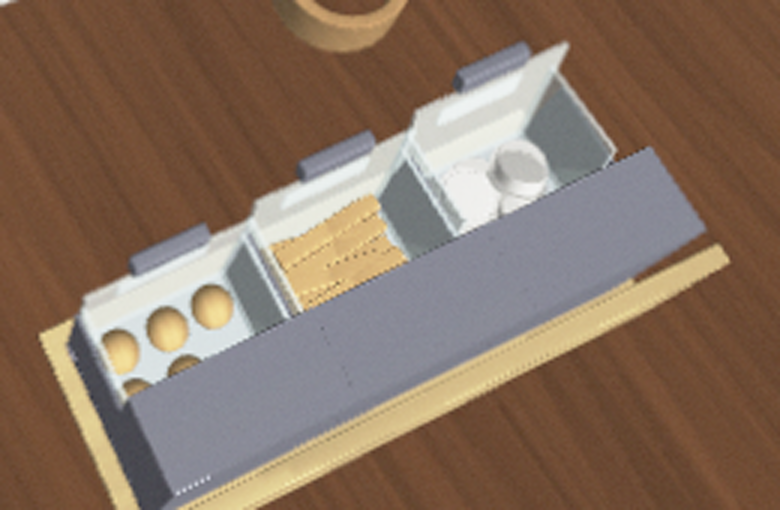

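View pics/t_board.png

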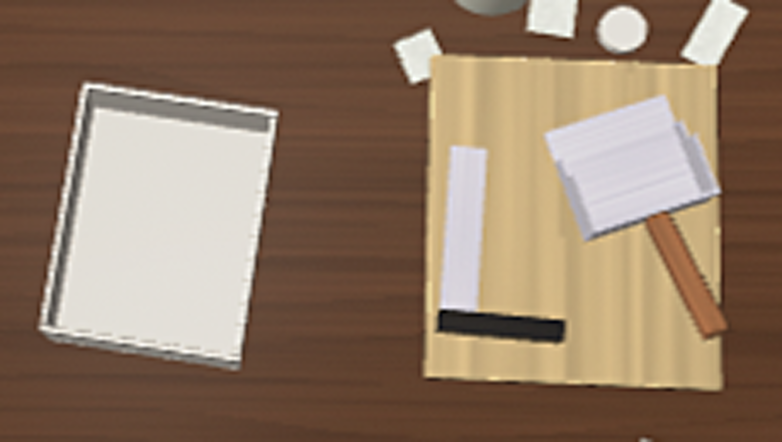

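View pics/s_board.png

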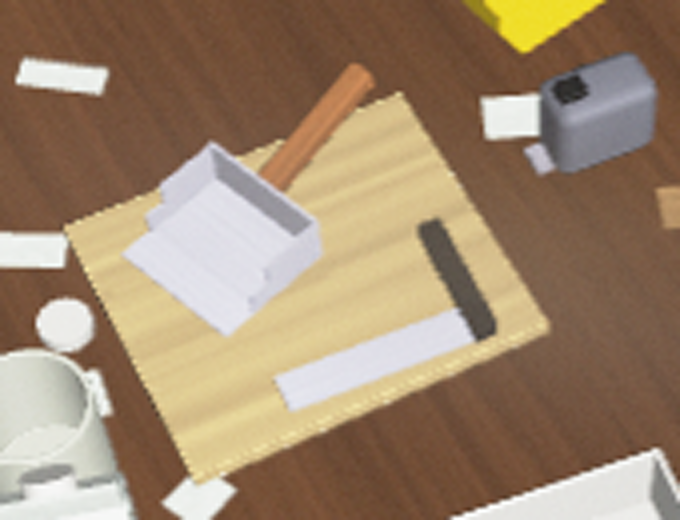

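The crops show three balls near the clear front and two behind, in the end bin, which is shut. The scoop's lip faces up-left in the top view (lip corners near crop pixels 547,133 and 667,97). Next I'll fit shapes to the rack roof, tub, board and scoop.

```bash
python3 - <<'E'
from h import *
ct=imaging.get_calibration('top');cs=imaging.get_calibration('scene')
Ct=np.load('pics/Ct.npz')['C'];Cs=cloud(cs,np.load('pics/scene0.npy'));np.savez('pics/Cs.npz',C=Cs)
def rect(P): 
    q=cv2.minAreaRect(P[:,:2].astype(np.float32)); return np.round(q[0],4),np.round(q[1],4),round(q[2],2)
for n,C in [('top',Ct),('scene',Cs)]:
    x,y,z=C[...,0],C[...,1],C[...,2]
    m=(z>.152)&(z<.172)&(y>.3)&(y<.6)&(x>.2)&(x<.8)
    k=cv2.morphologyEx(m.astype(np.uint8),cv2.MORPH_OPEN,np.ones((5,5)))>0
    print(n,'roof',rect(C[k]),C[k][:,2].mean())
    m=(z>.05)&(z<.07)&(abs(x-.54)<.15)&(abs(y-.01)<.13)
    print(n,'tub',m.sum(),rect(C[m]))
# edge-based: roof via grey mask on top image
img=cv2.imread('pics/top0.png');hsv=cv2.cvtColor(img,cv2.COLOR_BGR2HSV)
def biggest(m,roi):
    mm=np.zeros_like(m);x0,x1,y0,y1=roi;mm[y0:y1,x0:x1]=m[y0:y1,x0:x1]
    cn=max(cv2.findContours(mm,0,cv2.CHAIN_APPROX_NONE)[0],key=cv2.contourArea);return cn.reshape(-1,2).astype(float)
# board
b=cv2.inRange(hsv,(12,50,120),(30,200,255)); cn=biggest(b,(380,500,175,300)); 
h=cv2.convexHull(cn.astype(np.float32)).reshape(-1,2)
print('board',rect(plane(ct,h,.012)))
w=cv2.inRange(hsv,(0,0,140),(179,50,255)); cn=biggest(w,(270,365,185,290)); q=cv2.minAreaRect(cn.astype(np.float32))
print('tub rim px',cv2.boxPoints(q).round(1).tolist(),rect(plane(ct,cn,.06)))
# scoop
L=np.array([[547,133],[667,97]])/3.4+[270,170]
print('lip corners',plane(ct,L,.014))
B=np.array([[124,253],[230,333]])/4+[180,120]
print('lip corners scene',plane(cs,B,.014))
# handle orange
ho=cv2.inRange(hsv,(4,120,90),(13,255,255));cn=biggest(ho,(450,490,225,280));
ys,xs=np.nonzero(ho[225:280,450:490]);P=Ct[ys+225,xs+450]
hb=[p for p in P if 0.02<p[2]<.1];hb=np.array(hb);print('handle',len(hb),hb[:,2].min(),hb[:,2].max())
a=np.polyfit(hb[:,0],hb[:,1],1);print('line',a,np.degrees(np.arctan(a[0])),hb[hb[:,2].argmax()],hb[hb[:,2].argmin()])
E
```

```text
top roof (array([0.4929, 0.3718]), array([0.1436, 0.3539]), 84.36) 0.161429369349391
top tub 534 (array([0.5422, 0.0108]), array([0.1403, 0.1812]), 81.78)
scene roof (array([0.4926, 0.3717]), array([0.1418, 0.3575]), 84.11) 0.1621301343176744
scene tub 793 (array([0.5427, 0.0102]), array([0.143 , 0.1815]), 81.73)
board (array([ 0.5549, -0.286 ]), array([0.2162, 0.2435]), 89.18)
tub rim px [[280.79998779296875, 266.8999938964844], [292.20001220703125, 192.89999389648438], [351.5, 202.0], [340.20001220703125, 276.0]] (array([0.5422, 0.0119]), array([0.1414, 0.1808]), 81.82)
lip corners [[ 0.61674627 -0.27017919  0.014     ]
 [ 0.64473844 -0.35891212  0.014     ]]
lip corners scene [[ 0.64528021 -0.35407209  0.014     ]
 [ 0.61388301 -0.26646029  0.014     ]]
handle 304 0.03387909286895799 0.07972225240750927
line [ 0.32600072 -0.51722472] 18.056005512751568 [ 0.4648176  -0.36516241  0.07972225] [ 0.55037873 -0.33464056  0.03387909]
```

```bash
python3 - <<'E'
from h import *
for n,nm in [('t','top'),('s','scene')]:
    C=np.load(f'pics/C{n}.npz')['C'];x,y,z=C[...,0],C[...,1],C[...,2]
    img=cv2.imread(f'pics/{nm}0.png').astype(int)
    m=(z>.152)&(z<.172)&(y>.3)&(y<.6)&(x>.2)&(x<.8)
    nl,lab,st,_=cv2.connectedComponentsWithStats(m.astype(np.uint8))
    for i in range(1,nl):
        if st[i,4]>15:
            P=C[lab==i];q=cv2.minAreaRect(P[:,:2].astype(np.float32));print(nm,st[i],np.round(q[0],4),np.round(q[1],4),round(q[2],2),P[:,2].mean().round(4))
    # highs at pull: non-roof z>.12
E
```

```text
top [ 100  166   58  163 4125] [0.497  0.4143] [0.0584 0.3541] 84.42 0.1613
top [174 183  10  39 162] [0.5932 0.3136] [0.0118 0.0878] 84.69 0.1647
top [169 230  10  33 155] [0.4941 0.315 ] [0.0112 0.0713] 83.62 0.1656
top [164 291  10  27 149] [0.3692 0.3178] [0.0118 0.0552] 84.72 0.1656
scene [470 324  30  20 220] [0.3694 0.3193] [0.0134 0.0635] 83.91 0.1648
scene [405 353  54  26 250] [0.4894 0.3175] [0.0116 0.1106] 84.63 0.164
scene [ 362  358  194  118 6890] [0.4971 0.4145] [0.0562 0.3575] 84.17 0.162
scene [361 383  44  22 223] [0.5944 0.3151] [0.0104 0.0868] 84.47 0.1652
scene [351 404   9   6  16] [0.6495 0.3135] [0.003 0.017] 88.16 0.154
```

```bash
python3 - <<'E'
from h import *
ct=imaging.get_calibration('top');cs=imaging.get_calibration('scene')
px=np.array([[265,138],[251,297],[236,463]])/3+[90,150]
print(plane(ct,px,.157))
px=np.array([[172,248],[337,156],[493,67]])/3+[320,310]
print(plane(cs,px,.152))
o=np.array([.6058,.3157,0]);xc=np.array([.0985,.9951,0]);yc=np.array([-.9951,.0985,0]);zz=np.array([0,0,1])
for a in [(0,0,.012),(-.002,0,.150),(0,.059,.012),(0,-.059,.012),(.06,-.059,.162),(.06,.059,.162)]:
    X=o+a[0]*xc+a[1]*yc+a[2]*zz;print(a,X.round(3),proj(ct,X).round(1),((proj(ct,X)-[90,150])*3).round(),((proj(cs,X)-[320,310])*3).round())
E
```

```text
[[0.60634226 0.31550344 0.157     ]
 [0.48740209 0.31686969 0.157     ]
 [0.36863217 0.31853549 0.157     ]]
[[0.60200487 0.31247716 0.152     ]
 [0.48393614 0.31625673 0.152     ]
 [0.36476136 0.3187429  0.152     ]]
(0, 0, 0.012) [0.606 0.316 0.012] [[196.9 211.6]] [[321. 185.]] [[146. 308.]]
(-0.002, 0, 0.15) [0.606 0.314 0.15 ] [[180.1 197.2]] [[270. 141.]] [[168. 254.]]
(0, 0.059, 0.012) [0.547 0.322 0.012] [[193.1 234.5]] [[309. 254.]] [[224. 271.]]
(0, -0.059, 0.012) [0.665 0.31  0.012] [[200.7 189.1]] [[332. 117.]] [[ 66. 346.]]
(0.06, -0.059, 0.162) [0.67  0.37  0.162] [[155.7 167.5]] [[197.  53.]] [[129. 396.]]
(0.06, 0.059, 0.162) [0.553 0.381 0.162] [[146.  218.7]] [[168. 206.]] [[311. 306.]]
```

```bash
cat >> h.py <<'E'
O=np.array([.605,.3157]);XC=np.array([.0985,.9951]);YC=np.array([-.9951,.0985])
def cell(xc,z,yc=0.): # cell coords (m), world z
    return np.r_[O+xc*XC+yc*YC,z]
def pose():
    s=read_state();from scipy.spatial.transform import Rotation as R
    M=R.from_quat(s['eef_rot']).as_matrix();return s,s['ee_pos'],M,np.degrees(np.arctan2(M[1,0],M[0,0]))
def plan(wps):
    """wps: list of (xyz, yawdeg, n rows) ; linear interp"""
    s,p,M,yaw=pose();print('t',s['time'].__round__(2),'p',p.round(4),'yaw',yaw.round(2),'F',s['ft_force'].round(1),'w',round(s['width'],4),'j',s['joint_positions'].round(2))
    rows=[];q=p.copy();y=yaw
    for X,Y,n in wps:
        X=np.asarray(X,float);Y=((Y-y+180)%360)-180+y
        for i in range(1,n+1):
            a=i/n;P=q+(X-q)*a;W=y+(Y-y)*a
            d=M.T@(P-p);rows.append([*(round(float(v),3) for v in d),round(float(-np.radians(W-yaw)),2)])
        q=X;y=Y
    print(len(rows),'rows');print(str(rows).replace(' ',''))
E
python3 - <<'E'
from h import *
plan([(cell(.028,.25),84.35,12),(cell(.028,.142),84.35,4)])
E
```

```text
t 0.15 p [0.262  0.5671 0.222 ] yaw 155.21 F [-0.1  0.4 -0.6] w 0.0871 j [-1.16  0.33 -0.06  1.46  0.02  1.35 -0.09]
16 rows
[[-0.034,-0.005,-0.002,0.1],[-0.068,-0.01,-0.005,0.21],[-0.102,-0.015,-0.007,0.31],[-0.136,-0.019,-0.009,0.41],[-0.17,-0.024,-0.012,0.52],[-0.204,-0.029,-0.014,0.62],[-0.238,-0.034,-0.016,0.72],[-0.272,-0.039,-0.019,0.82],[-0.306,-0.044,-0.021,0.93],[-0.34,-0.048,-0.023,1.03],[-0.374,-0.053,-0.026,1.13],[-0.408,-0.058,-0.028,1.24],[-0.408,-0.058,-0.001,1.24],[-0.408,-0.058,0.026,1.24],[-0.408,-0.058,0.053,1.24],[-0.408,-0.058,0.08,1.24]]
```

{"op": "move_arm", "data": {"series": [[-0.034,-0.005,-0.002,0.1],[-0.068,-0.01,-0.005,0.21],[-0.102,-0.015,-0.007,0.31],[-0.136,-0.019,-0.009,0.41],[-0.17,-0.024,-0.012,0.52],[-0.204,-0.029,-0.014,0.62],[-0.238,-0.034,-0.016,0.72],[-0.272,-0.039,-0.019,0.82],[-0.306,-0.044,-0.021,0.93],[-0.34,-0.048,-0.023,1.03],[-0.374,-0.053,-0.026,1.13],[-0.408,-0.058,-0.028,1.24],[-0.408,-0.058,-0.028,1.24]], "claw": -1, "newtons": 20}}

```text
time: 1.45
ee_pos: [0.6121, 0.3384, 0.25]
eef_rot: [0.746, 0.666, -0.001, 0.002]
ft_force: [1.0, -0.5, 0.5]
width: 0.0008
```

```bash
python3 - <<'E'
from h import *
plan([(cell(.028,.142),84.35,5)])
c=imaging.get_calibration('wrist');s,p,M,y=pose();print('cam in tool',M.T@(-c['R'].T@c['t']-p), (c['R']@M).round(2))
for n in ['top','wrist']:
    im,d=imaging.camera(n);cv2.imwrite(f'pics/{n}1.png',im[...,::-1])
E
```

```text
t 1.45 p [0.6121 0.3384 0.25  ] yaw 83.55 F [ 1.  -0.5  0.5] w 0.0008 j [-0.77  0.5   0.3   1.2  -0.14  1.46 -0.6 ]
5 rows
[[0.001,-0.001,0.022,-0.0],[0.002,-0.002,0.043,-0.01],[0.003,-0.003,0.065,-0.01],[0.004,-0.004,0.086,-0.01],[0.005,-0.005,0.108,-0.01]]
cam in tool [ 0.08189748 -0.00025211 -0.16279149] [[ 0.    1.   -0.  ]
 [-0.95 -0.   -0.3 ]
 [-0.3   0.    0.95]]
```

View pics/wrist1.png

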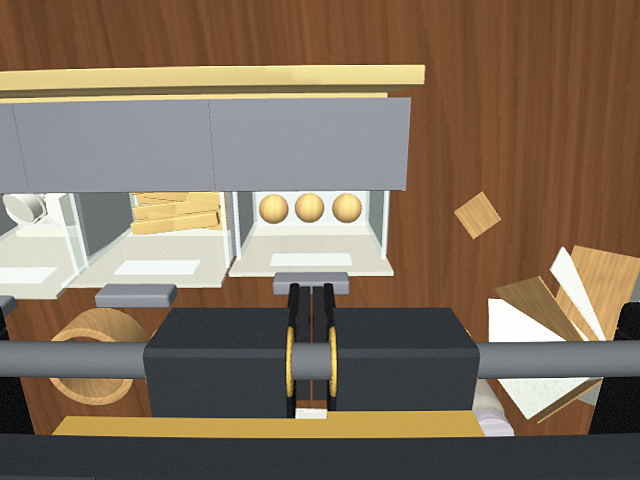

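The wrist view shows the ball bin centred under the fingers, with its pull at about (310,283) and three balls visible at row 207. Now I'll check the pull's position from two views.

```bash
python3 - <<'E'
from h import *
c=imaging.get_calibration('wrist')
print('pull top center',plane(c,[[310,277],[137,290],[310,290]],.171), 'exp',cell(-.002,.171))
print(proj(c,[cell(.003,.171,.025),cell(.003,.171,-.025),cell(-.007,.171,.025),cell(.06,.162,.059),cell(.06,.162,-.059)]).round(1))
plan([(cell(.028,.142),84.35,5)])
E
```

```text
pull top center [[0.6057957  0.32271514 0.171     ]
 [0.49298833 0.32499238 0.171     ]
 [0.60485729 0.31368783 0.171     ]] exp [0.604803  0.3137098 0.171    ]
[[270.9 283. ]
 [348.8 282.7]
 [271.5 297.2]
 [214.6 192.9]
 [404.3 192.1]]
t 1.55 p [0.6086 0.3429 0.2499] yaw 84.1 F [-0.9 -0.2  0.1] w 0.0006 j [-0.77  0.5   0.3   1.21 -0.14  1.46 -0.6 ]
5 rows
[[0.0,-0.0,0.022,-0.0],[0.0,-0.0,0.043,-0.0],[0.0,-0.0,0.065,-0.0],[0.001,-0.001,0.086,-0.0],[0.001,-0.001,0.108,-0.0]]
```

```bash
python3 - <<'E'
from h import *
w=[(cell(.026,.144),84.35,6)]
for th in [0,.16,.32,.48,.64,.8,.96]:
    w.append((cell(-.12*np.sin(th)+.003*np.cos(th)+.0095,.024+.12*np.cos(th)+.003*np.sin(th)),84.35,2))
plan(w)
E
```

```text
t 1.55 p [0.6086 0.3429 0.2499] yaw 84.1 F [-0.9 -0.2  0.1] w 0.0006 j [-0.77  0.5   0.3   1.21 -0.14  1.46 -0.6 ]
20 rows
[[-0.0,-0.0,0.018,-0.0],[-0.0,-0.0,0.035,-0.0],[-0.001,-0.0,0.053,-0.0],[-0.001,-0.001,0.071,-0.0],[-0.001,-0.001,0.088,-0.0],[-0.001,-0.001,0.106,-0.0],[-0.008,-0.001,0.106,-0.0],[-0.015,-0.001,0.106,-0.0],[-0.024,-0.001,0.106,-0.0],[-0.034,-0.001,0.107,-0.0],[-0.043,-0.001,0.109,-0.0],[-0.053,-0.001,0.111,-0.0],[-0.062,-0.001,0.115,-0.0],[-0.071,-0.0,0.118,-0.0],[-0.079,-0.0,0.123,-0.0],[-0.087,-0.0,0.128,-0.0],[-0.094,-0.0,0.134,-0.0],[-0.102,-0.0,0.14,-0.0],[-0.108,-0.0,0.147,-0.0],[-0.114,-0.0,0.155,-0.0]]
```

{"op": "move_arm", "data": {"series": [[0,0,0.018,0],[0,0,0.035,0],[-0.001,0,0.053,0],[-0.001,-0.001,0.071,0],[-0.001,-0.001,0.088,0],[-0.001,-0.001,0.106,0],[-0.008,-0.001,0.106,0],[-0.015,-0.001,0.106,0],[-0.024,-0.001,0.106,0],[-0.034,-0.001,0.107,0],[-0.043,-0.001,0.109,0],[-0.053,-0.001,0.111,0],[-0.062,-0.001,0.115,0],[-0.071,0,0.118,0],[-0.079,0,0.123,0],[-0.087,0,0.128,0],[-0.094,0,0.134,0],[-0.102,0,0.14,0],[-0.108,0,0.147,0],[-0.114,0,0.155,0]]}}

```text
time: 3.55
ee_pos: [0.5967, 0.2293, 0.095]
eef_rot: [0.742, 0.67, 0.0, 0.0]
ft_force: [0.1, 1.4, 10.0]
width: 0.0003
```

{"op": "move_arm", "data": {"series": [[0,0,0.001,0],[-0.001,0,0.003,0],[-0.002,0,0.006,0]]}}

```text
time: 3.85
ee_pos: [0.5977, 0.2297, 0.0934]
eef_rot: [0.742, 0.67, 0.003, -0.0]
ft_force: [-11.7, 3.1, 43.2]
width: 0.0006
```

```bash
python3 - <<'E'
from h import *
s,p,M,y=pose();print(s['time'],p,s['ft_force'], (p[:2]-O)@XC)
for n in ['scene','wrist']:
    im,d=imaging.camera(n);cv2.imwrite(f'pics/{n}2.png',im[...,::-1])
E
```

```text
3.85 [0.5977317  0.22970317 0.09343652] [-11.72234117   3.07792274  43.17745271] -0.08629137508871856
```

View pics/scene2.png

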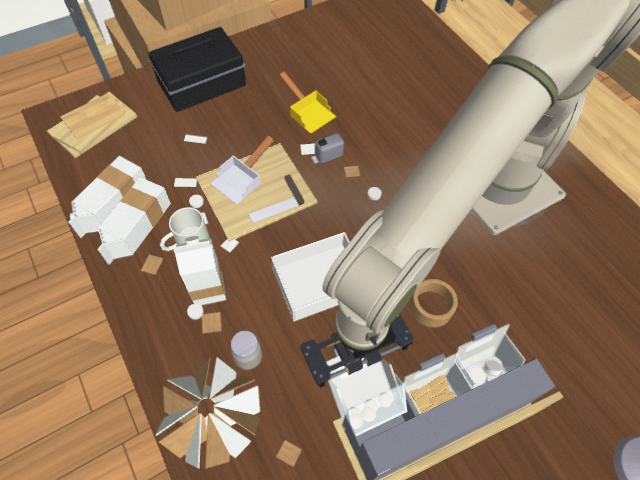

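View pics/wrist2.png

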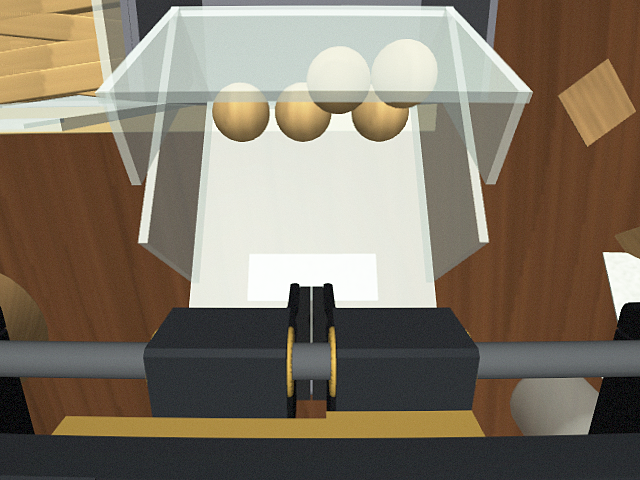

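The bin is at its stop: the tip matches the 0.96 rad prediction. Three balls lie in the trough (wrist row 110) with two on top. Now on to the scoop.

```bash
python3 - <<'E'
from h import *
plan([(cell(-.08,.16),84.35,3),(cell(-.085,.25),83,3),([.478,-.362,.22],18.3,14)])
E
```

```text
t 3.95 p [0.5979 0.23   0.0935] yaw 84.2 F [-7.4  2.6 31. ] w 0.0003 j [-0.67  0.47  0.3   1.59 -0.15  1.11 -0.43]
20 rows
[[0.002,-0.0,-0.022,-0.0],[0.004,-0.001,-0.044,-0.0],[0.006,-0.001,-0.066,-0.0],[0.005,-0.001,-0.096,0.01],[0.003,-0.001,-0.126,0.01],[0.002,-0.001,-0.156,0.02],[-0.041,-0.005,-0.155,0.1],[-0.084,-0.009,-0.153,0.18],[-0.127,-0.013,-0.151,0.26],[-0.17,-0.017,-0.149,0.34],[-0.213,-0.022,-0.147,0.42],[-0.256,-0.026,-0.145,0.5],[-0.299,-0.03,-0.143,0.59],[-0.342,-0.034,-0.141,0.67],[-0.385,-0.038,-0.139,0.75],[-0.428,-0.042,-0.137,0.83],[-0.471,-0.047,-0.135,0.91],[-0.514,-0.051,-0.133,0.99],[-0.557,-0.055,-0.131,1.07],[-0.601,-0.059,-0.129,1.15]]
```

{"op": "move_arm", "data": {"series": [[0.001,0,-0.022,0],[0.002,0,-0.044,0],[0.003,0,-0.066,0],[0.003,0,-0.096,0.01],[0.003,0,-0.126,0.01],[0.002,-0.001,-0.156,0.02],[-0.041,-0.005,-0.155,0.1],[-0.084,-0.009,-0.153,0.18],[-0.127,-0.013,-0.151,0.26],[-0.17,-0.017,-0.149,0.34],[-0.213,-0.022,-0.147,0.42],[-0.256,-0.026,-0.145,0.5],[-0.299,-0.03,-0.143,0.59],[-0.342,-0.034,-0.141,0.67],[-0.385,-0.038,-0.139,0.75],[-0.428,-0.042,-0.137,0.83],[-0.471,-0.047,-0.135,0.91],[-0.514,-0.051,-0.133,0.99],[-0.557,-0.055,-0.131,1.07],[-0.601,-0.059,-0.129,1.15]]}}

```text
time: 5.95
ee_pos: [0.4755, -0.3652, 0.2178]
eef_rot: [0.988, 0.157, -0.0, -0.0]
ft_force: [0.8, -0.8, 0.3]
width: 0.0005
```

{"op": "move_arm", "data": {"series": [[0,0,0,0],[0,0,0,0]], "claw": 0.2}}

```text
time: 6.15
ee_pos: [0.4751, -0.3649, 0.2175]
eef_rot: [0.988, 0.157, -0.001, -0.0]
ft_force: [0.0, -1.2, -0.8]
width: 0.0099
```

```bash
python3 - <<'E'
from h import *
plan([([.4777,-.362,.0527],18.3,5)])
im,d=imaging.camera('wrist');cv2.imwrite(f'pics/wrist3.png',im[...,::-1]);np.save('pics/wrist3.npy',d)
c=imaging.get_calibration('wrist')
print(proj(c,[[.4777,-.362,.0727],[.4995,-.3555,.065],[.63,-.3124,.014],[.4605,-.368,.079]]))
E
```

```text
t 6.15 p [ 0.4751 -0.3649  0.2175] yaw 18.11 F [ 0.  -1.2 -0.8] w 0.0099 j [-0.05  0.34  0.8   1.58 -0.25  1.33 -0.48]
5 rows
[[0.001,-0.0,0.033,-0.0],[0.001,-0.001,0.066,-0.0],[0.002,-0.001,0.099,-0.0],[0.003,-0.001,0.132,-0.0],[0.004,-0.002,0.165,-0.0]]
[[309.39166186 217.48993764]
 [310.25310197 186.68287211]
 [310.3021394    6.82037006]
 [309.77712289 242.31862329]]
```

View pics/wrist3.png

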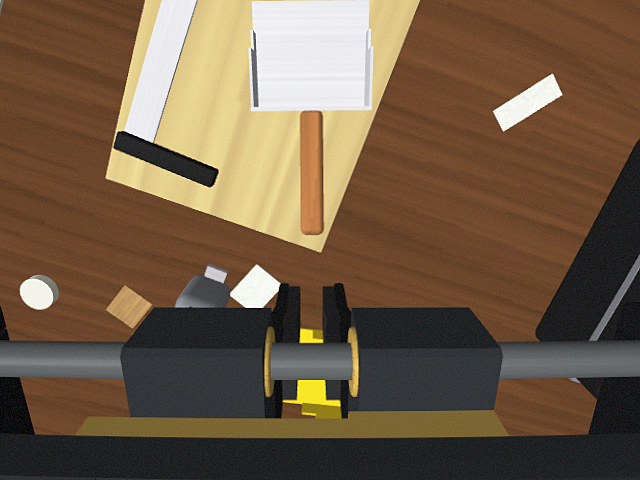

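The handle lies centred between the fingers (columns 301–323, end at row 234), so I'll shift 2 mm forward and descend.

{"op": "move_arm", "data": {"series": [[0.002,0,0.035,0],[0.003,-0.001,0.07,0],[0.005,-0.001,0.105,0],[0.006,-0.001,0.14,0],[0.006,-0.001,0.158,0],[0.006,-0.001,0.165,0],[0.006,-0.001,0.165,0]]}}

```text
time: 6.9
ee_pos: [0.4821, -0.3596, 0.053]
eef_rot: [0.987, 0.16, -0.0, -0.001]
ft_force: [-0.3, 0.4, 0.3]
width: 0.0518
```

{"op": "move_arm", "data": {"series": [[0,0,0,0],[0,0,0,0],[0,0,0,0],[0,0,0,0]], "claw": -1, "newtons": 5}}

```text
time: 7.3
ee_pos: [0.4822, -0.3609, 0.0541]
eef_rot: [0.987, 0.159, 0.0, 0.0]
ft_force: [-0.5, -0.4, 0.6]
width: 0.028
```

```bash
python3 - <<'E'
from h import *
s,p,M,y=pose();print(s['time'],p,y,s['ft_force'],s['width'])
im,d=imaging.camera('scene');cv2.imwrite(f'pics/scene4.png',cv2.resize(im[90:270,160:400,::-1],None,fx=3,fy=3))
E
```

```text
7.3 [ 0.48219457 -0.36089861  0.05412064] 18.27002284766419 [-0.46051758 -0.40636364  0.57195362] 0.028013061697469
```

View pics/scene4.png

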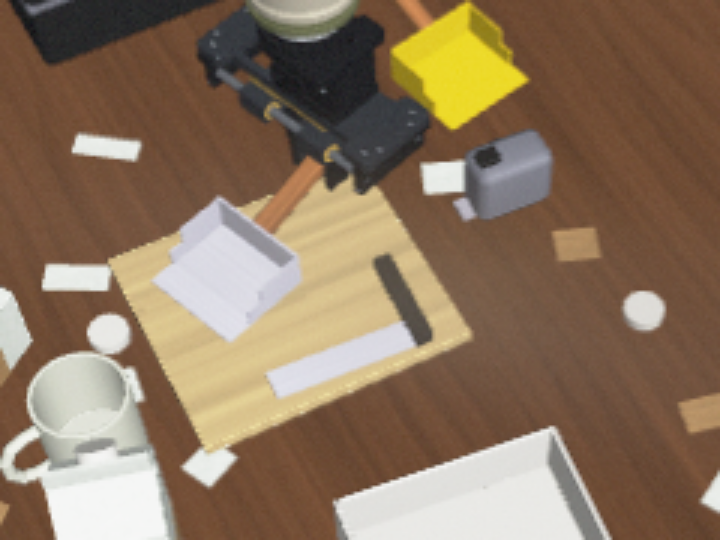

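{"op": "move_arm", "data": {"series": [[0,0,0.002,0],[0,0,0.002,0],[0,0,0.002,0],[0,0,0.002,0]], "newtons": 4}}

```text
time: 7.75
ee_pos: [0.4819, -0.361, 0.0516]
eef_rot: [0.987, 0.159, 0.0, 0.0]
ft_force: [-0.6, -1.7, 1.7]
width: 0.018
```

{"op": "move_arm", "data": {"series": [[0.004,0,-0.011,0],[0.009,0,-0.021,0],[0.014,0,-0.031,0],[0.02,0,-0.041,0],[0.027,0,-0.05,0],[0.034,0,-0.059,0],[0.034,0,-0.059,0]]}}

```text
time: 8.45
ee_pos: [0.516, -0.3498, 0.1119]
eef_rot: [0.987, 0.16, 0.001, 0.0]
ft_force: [-0.5, 0.1, -1.6]
width: 0.0181
```

```bash
python3 - <<'E'
from h import *
s,p,M,y=pose();print(s['time'],p,y,s['ft_force'],s['width'])
im,d=imaging.camera('scene');cv2.imwrite(f'pics/scene5.png',cv2.resize(im[90:270,160:400,::-1],None,fx=3,fy=3))
im,d=imaging.camera('wrist');cv2.imwrite(f'pics/wrist5.png',im[...,::-1])
E
```

```text
8.45 [ 0.51600926 -0.34977726  0.11190296] 18.359146477503668 [-0.53731327  0.13976938 -1.59488864] 0.018100767713443867
```

View pics/scene5.png

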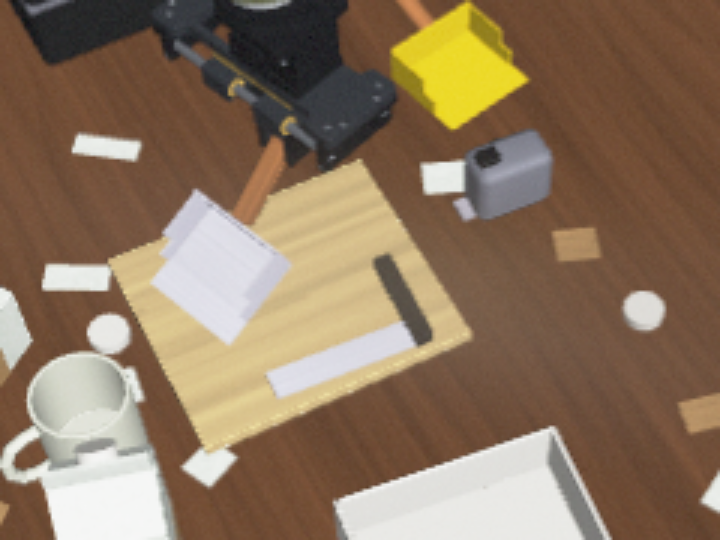

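View pics/wrist5.png

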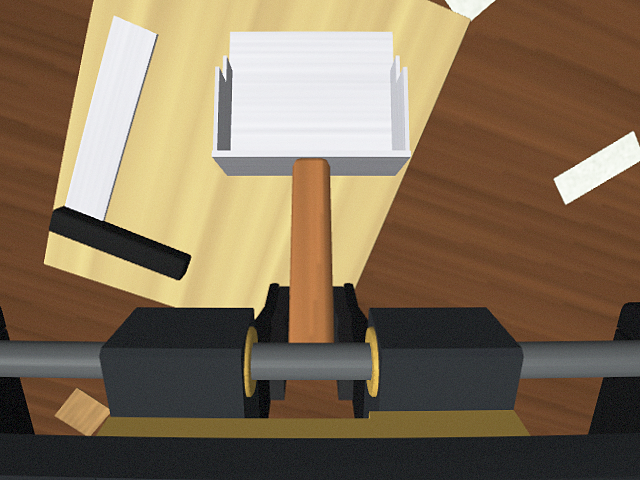

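{"op": "move_arm", "data": {"series": [[0.008,0,-0.008,0],[0.016,0,-0.016,0],[0.023,0,-0.021,0],[0.031,0,-0.027,0],[0.031,0,-0.027,0]]}}

```text
time: 9.05
ee_pos: [0.5453, -0.3399, 0.1384]
eef_rot: [0.987, 0.16, 0.001, 0.0]
ft_force: [-0.2, 0.1, -0.2]
width: 0.0179
```

{"op": "move_arm", "data": {"series": [[0,0,0,0],[0,0,0,0],[0,0,-0.01,0],[0,0,-0.025,0],[0,0,-0.04,0],[0,0,-0.04,0]], "newtons": 25}}

```text
time: 9.65
ee_pos: [0.5445, -0.3416, 0.1807]
eef_rot: [0.987, 0.159, 0.002, 0.001]
ft_force: [0.4, 0.4, 0.1]
width: 0.0178
```

```bash
python3 - <<'E'
from h import *
s,p,M,y=pose();print(s['time'],p,y,s['ft_force'],s['torque'],s['width'])
im,d=imaging.camera('scene');cv2.imwrite(f'pics/scene6.png',cv2.resize(im[90:270,160:400,::-1],None,fx=3,fy=3));np.save('pics/scene6.npy',d)
im,d=imaging.camera('wrist');cv2.imwrite(f'pics/wrist6.png',im[...,::-1]);np.save('pics/wrist6.npy',d)
E
```

```text
9.65 [ 0.54447479 -0.34155554  0.1807489 ] 18.245365940661895 [0.4305497  0.35496042 0.08179425] [-0.12721255  0.12276379  0.01513461] 0.017849026009752637
```

View pics/scene6.png

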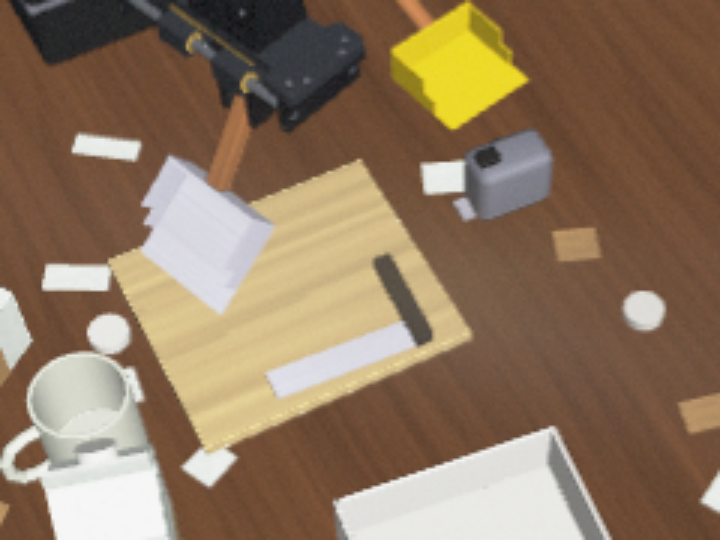

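View pics/wrist6.png

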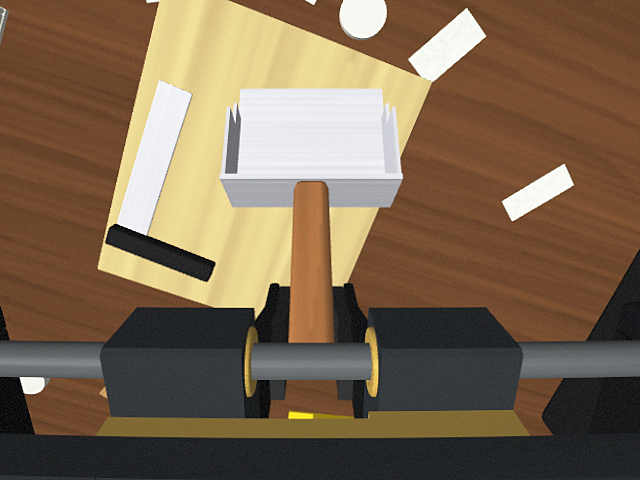

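It holds at 25 N. The scoop hangs lip-down, with its lip at wrist row 88. I'll measure the pitch and lip offset.

```bash
cat >> h.py <<'E'
def lipdepth(d,mask,c):
    "pitch (deg, + = lip down) and plane of blade from wrist depth, tool frame"
    s,p,M,y=pose();v,u=np.nonzero(mask);P=pts(c,np.c_[u,v],d);P=(P-p)@M;P=P[np.isfinite(P[:,0])]
    a=np.c_[P[:,0],np.ones(len(P))];k=np.linalg.lstsq(a,P[:,2],rcond=None)[0];res=P[:,2]-a@k
    k=np.linalg.lstsq(a[abs(res)<.003],P[abs(res)<.003,2],rcond=None)[0]
    return np.degrees(np.arctan(k[0])),k,res.std(),P
E
python3 - <<'E'
from h import *
c=imaging.get_calibration('wrist');d=np.load('pics/wrist6.npy')
m=np.zeros((480,640),bool);m[95:165,255:375]=1
pi,k,r_,P=lipdepth(d,m,c);print('pitch',pi,k,r_)
s,p,M,y=pose()
e=pts(c,[[310,86],[310,90],[310,94],[250,94],[375,94]],d);print(((e-p)@M).round(4))
# lip: intersect ray row 88 with blade plane in tool frame
o=(-c['R'].T@c['t']-p)@M
for uv in ([312,88],[312,179]):
    ray=(np.r_[und(c,uv)[0],1]@c['R'])@M
    t=(k[0]*o[0]+k[1]-o[2])/(ray[2]-k[0]*ray[0]); print('lip tool',(o+t*ray).round(4))
E
```

```text
pitch 36.92297414795297 [0.75144844 0.05211354] 0.0007299201683950036
[[ 0.0996 -0.0002  0.1664]
 [ 0.0948 -0.0002  0.1241]
 [ 0.0922 -0.0002  0.1211]
 [ 0.0922 -0.0394  0.1195]
 [ 0.0923  0.0428  0.1222]]
lip tool [0.0961 0.0012 0.1243]
lip tool [0.042  0.0011 0.0837]
```

```bash
cat >> h.py <<'E'
def lip2tcp(xl,zl,dx,dz,yc=.001): return cell(xl-dx,zl+dz,yc)
def wl(l,off): return -.001-.819*l+.574*off, .028+.574*l+.819*off
E
python3 - <<'E'
from h import *
plan([([.535,-.31,.225],25,2),([.51,-.22,.25],36,2),([.50,-.10,.25],50,3),([.53,.03,.25],66,4),(lip2tcp(*wl(.125,.022),.096,.124),84.35,4)])
print(wl(.125,.022),lip2tcp(*wl(.125,.022),.096,.124))
E
```

```text
t 9.75 p [ 0.5438 -0.3406  0.1781] yaw 18.27 F [-0.1  0.2 -1.9] w 0.0177 j [-0.06  0.47  0.75  1.51 -0.33  1.29 -0.53]
15 rows
[[0.001,-0.016,-0.023,-0.06],[0.001,-0.032,-0.047,-0.12],[0.004,-0.078,-0.059,-0.21],[0.006,-0.125,-0.072,-0.31],[0.015,-0.164,-0.072,-0.39],[0.025,-0.203,-0.072,-0.47],[0.034,-0.242,-0.072,-0.55],[0.051,-0.271,-0.072,-0.62],[0.069,-0.299,-0.072,-0.69],[0.086,-0.328,-0.072,-0.76],[0.103,-0.356,-0.072,-0.83],[0.124,-0.376,-0.07,-0.91],[0.145,-0.395,-0.068,-0.99],[0.166,-0.414,-0.066,-1.07],[0.187,-0.434,-0.064,-1.15]]
(-0.090747, 0.11776799999999998) [0.58561032 0.12996656 0.241768  ]
```

{"op": "move_arm", "data": {"series": [[0.001,-0.012,-0.02,-0.05],[0.001,-0.03,-0.045,-0.11],[0.003,-0.065,-0.058,-0.18],[0.006,-0.105,-0.068,-0.26],[0.01,-0.14,-0.072,-0.33],[0.015,-0.17,-0.072,-0.4],[0.025,-0.206,-0.072,-0.48],[0.034,-0.242,-0.072,-0.56],[0.051,-0.271,-0.072,-0.63],[0.069,-0.299,-0.072,-0.7],[0.086,-0.328,-0.072,-0.77],[0.103,-0.356,-0.072,-0.84],[0.124,-0.376,-0.07,-0.92],[0.145,-0.395,-0.068,-1.0],[0.166,-0.414,-0.066,-1.08],[0.18,-0.428,-0.064,-1.13],[0.187,-0.434,-0.064,-1.15],[0.187,-0.434,-0.064,-1.15]], "newtons": 40}}

```text
time: 11.55
ee_pos: [0.5852, 0.1314, 0.2408]
eef_rot: [0.742, 0.671, -0.001, -0.0]
ft_force: [-0.3, 0.3, -0.3]
width: 0.0173
```

```bash
cat >> h.py <<'E'
def look(tag,names=('wrist',)):
    out={}
    for n in names:
        c=imaging.get_calibration(n);st=pose();im,d=imaging.camera(n);cv2.imwrite(f'pics/{n}{tag}.png',im[...,::-1]);np.save(f'pics/{n}{tag}.npy',d);out[n]=(im,d,c,st)
    return out
E
python3 - <<'E'
from h import *
s,p,M,y=pose();print(s['time'],p,y,s['ft_force'],s['width'],'xc,yc',(p[:2]-O)@XC,(p[:2]-O)@YC)
im,d,c,st=look('7')['wrist']
m=np.zeros((480,640),bool);m[95:165,255:375]=1
print(lipdepth(d,m,c)[:3])
E
```

```text
11.55 [0.58517474 0.13135073 0.24081449] 84.2461851404046 [-0.29352059  0.25062955 -0.30823396] 0.017267885308622975 xc,yc -0.18539875207882686 0.0015697170970444692
(np.float64(36.92031478131589), array([0.75137582, 0.05149391]), np.float64(0.0007283515588517576))
```

View pics/wrist7.png

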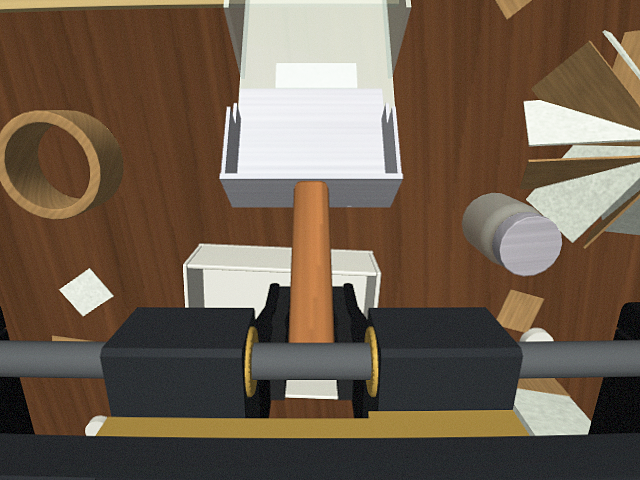

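Pitch is unchanged. The bin's inner sides (about columns 240 and 393) centre on 316 against the scoop's 311, so I'll shift +3 mm in tool y as I slide in.

```bash
python3 - <<'E'
from h import *
f=lambda l,o:lip2tcp(*wl(l,o),.096,.1245,-.0015)
plan([(f(.125,.02),84.35,1),(f(.06,.006),84.35,4),(f(.035,.003),84.35,2),(f(.035,.003),84.35,1)])
E
```

```text
t 11.6 p [0.5851 0.1299 0.2412] yaw 84.11 F [-0.6 -0.3 -0.9] w 0.0176 j [-0.63  0.27  0.41  1.53 -0.11  1.37 -0.31]
8 rows
[[-0.001,0.003,0.001,-0.0],[0.01,0.003,0.013,-0.0],[0.022,0.003,0.025,-0.0],[0.033,0.003,0.037,-0.0],[0.044,0.003,0.049,-0.0],[0.054,0.003,0.058,-0.0],[0.063,0.003,0.066,-0.0],[0.063,0.003,0.066,-0.0]]
```

{"op": "move_arm", "data": {"series": [[0,0.003,0.001,0],[0.01,0.003,0.013,0],[0.022,0.003,0.025,0],[0.033,0.003,0.037,0],[0.044,0.003,0.049,0],[0.054,0.003,0.058,0],[0.063,0.003,0.066,0],[0.063,0.003,0.066,0]]}}

```text
time: 12.4
ee_pos: [0.5937, 0.1945, 0.1739]
eef_rot: [0.741, 0.671, -0.001, -0.001]
ft_force: [-0.7, -0.4, -2.1]
width: 0.0176
```

```bash
python3 - <<'E'
from h import *
im,d,c,st=look('8')['wrist']
m=np.zeros((480,640),bool);m[100:165,255:375]=1
print(lipdepth(d,m,c)[:3])
f=lambda l,o:lip2tcp(*wl(l,o),.096,.1245,-.0015)
plan([(f(.004,.002),84.35,5),(f(.002,.001),84.35,2)])
E
```

```text
(np.float64(36.97051643982848), array([0.75274757, 0.05232478]), np.float64(0.0007165185646288002))
t 12.45 p [0.5943 0.1933 0.1749] yaw 84.22 F [ 0.5 -0.3 -1.4] w 0.0175 j [-0.68  0.37  0.37  1.54 -0.14  1.25 -0.39]
7 rows
[[0.005,0.0,0.004,-0.0],[0.01,0.0,0.007,-0.0],[0.014,0.0,0.011,-0.0],[0.019,0.0,0.015,-0.0],[0.024,0.0,0.018,-0.0],[0.024,0.0,0.019,-0.0],[0.025,0.0,0.02,-0.0]]
```

View pics/wrist8.png

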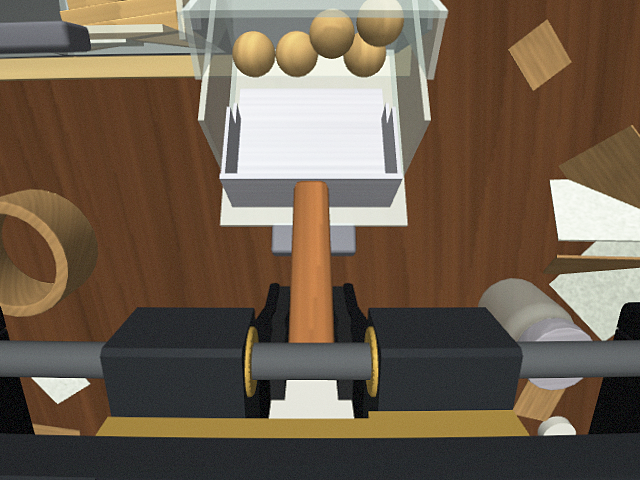

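Well centred, with the balls ahead at rows 30–75. Sliding under them now.

{"op": "move_arm", "data": {"series": [[0.005,0,0.004,0],[0.01,0,0.007,0],[0.014,0,0.011,0],[0.019,0,0.015,0],[0.024,0,0.018,0],[0.025,0,0.02,0],[0.026,0,0.02,0]]}}

```text
time: 13.15
ee_pos: [0.5971, 0.2186, 0.1554]
eef_rot: [0.742, 0.67, -0.0, -0.0]
ft_force: [-0.9, -1.7, 1.7]
width: 0.0172
```

```bash
python3 - <<'E'
from h import *
im,d,c,st=look('9')['wrist']
m=np.zeros((480,640),bool);m[125:165,255:375]=1
print(lipdepth(d,m,c)[:3])
s,p,M,y=pose();xc=(p[:2]-O)@XC;print(s['time'],p,s['ft_force'],'lip',xc+.096,p[2]-.1245)
E
```

```text
(np.float64(36.80877195373251), array([0.74833439, 0.05244287]), np.float64(0.0007501362679977433))
13.2 [0.59707988 0.21868462 0.15553993] [-1.07418716 -0.65127988 -0.47552993] lip -0.0013201380318268868 0.0310399262893708
```

View pics/wrist9.png

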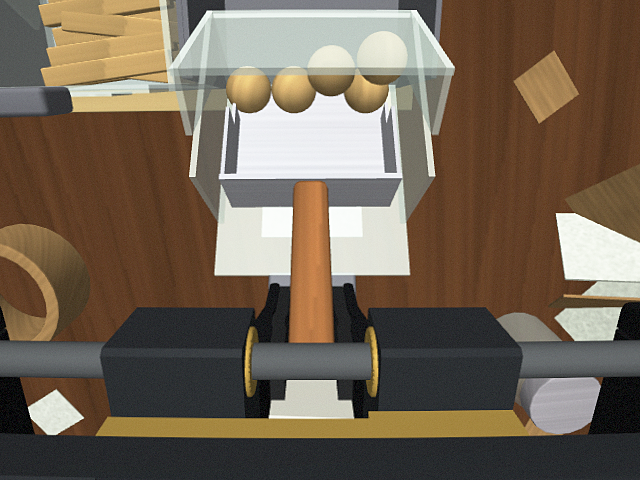

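```bash
cat >> h.py <<'E'
def lad(p,g,e=0.):
    "TCP cell (x,z) for pitch p deg (lip down +), gap g to floor, rear pressed by e into wall"
    s=.085*np.sin(np.radians(35-p))-e+.002
    # lip top at off s above wall, g from floor
    xl,zl=wl(g,s); a=np.radians(18.2+p)
    return xl-.1637*np.cos(a), zl+.1637*np.sin(a)-.0102-.002
E
python3 - <<'E'
from h import *
w=[]
for p,g in [(35,.002),(31,.002),(27,.002),(23,.003),(19,.003),(15,.004)]:
    x,z=lad(p,g,.002); w.append((cell(x,z,-.0015),84.35,3)); print(p,round(x,4),round(z,4))
plan(w)
E
```

```text
35 -0.1007 0.148
31 -0.1062 0.1457
27 -0.1112 0.1428
23 -0.1165 0.1398
19 -0.1204 0.1357
15 -0.1246 0.1315
t 13.2 p [0.5971 0.2187 0.1555] yaw 84.17 F [-1.1 -0.7 -0.5] w 0.0176 j [-0.7   0.41  0.36  1.53 -0.15  1.23 -0.42]
18 rows
[[-0.001,-0.0,0.003,-0.0],[-0.002,-0.0,0.005,-0.0],[-0.003,-0.0,0.008,-0.0],[-0.005,-0.0,0.008,-0.0],[-0.007,-0.0,0.009,-0.0],[-0.009,-0.0,0.01,-0.0],[-0.011,-0.0,0.011,-0.0],[-0.012,-0.0,0.012,-0.0],[-0.014,-0.0,0.013,-0.0],[-0.016,-0.0,0.014,-0.0],[-0.017,-0.0,0.015,-0.0],[-0.019,-0.0,0.016,-0.0],[-0.02,-0.0,0.017,-0.0],[-0.022,-0.0,0.018,-0.0],[-0.023,-0.0,0.02,-0.0],[-0.024,-0.0,0.021,-0.0],[-0.026,-0.0,0.023,-0.0],[-0.027,-0.0,0.024,-0.0]]
```

{"op": "move_arm", "data": {"series": [[0,0,0.002,0],[-0.001,0,0.004,0],[-0.002,0,0.006,0],[-0.004,0,0.008,0],[-0.007,0,0.009,0],[-0.009,0,0.01,0],[-0.011,0,0.011,0],[-0.012,0,0.012,0],[-0.014,0,0.013,0]], "newtons": 22}}

```text
time: 14.1
ee_pos: [0.5967, 0.2051, 0.1449]
eef_rot: [0.742, 0.67, 0.002, 0.0]
ft_force: [-2.3, 0.0, 11.2]
width: 0.0179
```

```bash
python3 - <<'E'
from h import *
im,d,c,st=look('10')['wrist']
m=np.zeros((480,640),bool);m[125:165,255:375]=1
print(lipdepth(d,m,c)[:3])
s,p,M,y=pose();xc=(p[:2]-O)@XC;print(s['time'],p,s['ft_force'],xc)
E
```

```text
(np.float64(34.86142470856492), array([0.69660922, 0.03234582]), np.float64(0.012790952730913175))
14.15 [0.59668336 0.20462791 0.14447511] [-2.76730196 -1.80373942 11.68652404] -0.11134702765554055
```

View pics/wrist10.png

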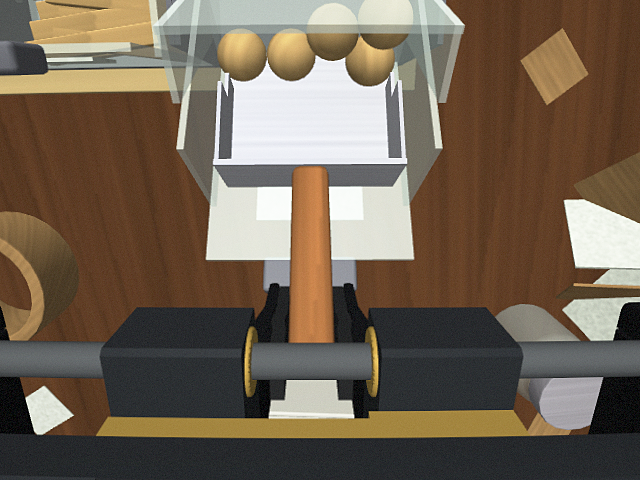

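```bash
python3 - <<'E'
from h import *
c=imaging.get_calibration('wrist');d=np.load('pics/wrist10.npy')
m=np.zeros((480,640),bool);m[95:150,255:375]=1
print(lipdepth(d,m,c)[:3])
w=[]
for p,g in [(24,.002),(20,.003),(16,.004),(12,.005),(8,.006),(4,.008)]:
    x,z=lad(p,g,.002); w.append((cell(x,z,-.0015),84.35,3)); print(p,round(x,4),round(z,4))
plan(w)
E
```

```text
(np.float64(27.86344371345453), array([0.52865613, 0.04464146]), np.float64(0.0007096728038203403))
24 -0.1146 0.1402
20 -0.1195 0.1368
16 -0.1238 0.1328
12 -0.1275 0.1282
8 -0.1306 0.1231
4 -0.134 0.1181
t 14.15 p [0.5967 0.2046 0.1445] yaw 84.13 F [-2.8 -1.8 11.7] w 0.0173 j [-0.68  0.4   0.36  1.57 -0.15  1.2  -0.4 ]
18 rows
[[-0.001,-0.0,0.001,-0.0],[-0.002,-0.001,0.003,-0.0],[-0.003,-0.001,0.004,-0.0],[-0.005,-0.001,0.005,-0.0],[-0.007,-0.001,0.007,-0.0],[-0.008,-0.001,0.008,-0.0],[-0.01,-0.001,0.009,-0.0],[-0.011,-0.001,0.01,-0.0],[-0.012,-0.001,0.012,-0.0],[-0.014,-0.001,0.013,-0.0],[-0.015,-0.001,0.015,-0.0],[-0.016,-0.001,0.016,-0.0],[-0.017,-0.001,0.018,-0.0],[-0.018,-0.001,0.02,-0.0],[-0.019,-0.001,0.021,-0.0],[-0.02,-0.001,0.023,-0.0],[-0.022,-0.001,0.025,-0.0],[-0.023,-0.001,0.026,-0.0]]
```

Pitch is 27.9° against the planned 27°, so the pivot works and the balls stay on the blade. Continuing with a lighter grip.

{"op": "move_arm", "data": {"series": [[-0.001,0,0.001,0],[-0.002,-0.001,0.003,0],[-0.003,-0.001,0.004,0],[-0.005,-0.001,0.005,0],[-0.007,-0.001,0.007,0],[-0.008,-0.001,0.008,0],[-0.01,-0.001,0.009,0],[-0.011,-0.001,0.01,0],[-0.012,-0.001,0.012,0],[-0.014,-0.001,0.013,0],[-0.015,-0.001,0.015,0],[-0.016,-0.001,0.016,0]], "newtons": 16}}

```text
time: 15.35
ee_pos: [0.5932, 0.1887, 0.1264]
eef_rot: [0.742, 0.67, 0.0, 0.0]
ft_force: [1.1, -0.0, 3.5]
width: 0.018
```

```bash
python3 - <<'E'
from h import *
im,d,c,st=look('11')['wrist']
m=np.zeros((480,640),bool);m[75:125,255:375]=1
print(lipdepth(d,m,c)[:3])
w=[]
for p,g in [(9,.006),(6,.007),(3,.008),(0,.01),(-3,.012),(-6,.014)]:
    x,z=lad(p,g,.002); w.append((cell(x,z,-.0015),84.35,3)); print(p,round(x,4),round(z,4))
plan(w)
E
```

```text
(np.float64(11.797486184451996), array([0.2088651 , 0.03724598]), np.float64(0.0006901040278697672))
9 -0.1301 0.1246
6 -0.1324 0.1207
3 -0.1343 0.1165
0 -0.1367 0.1126
-3 -0.1388 0.1085
-6 -0.1405 0.1041
t 15.4 p [0.5931 0.1885 0.1263] yaw 84.14 F [2.7 0.6 3. ] w 0.0179 j [-0.66  0.4   0.36  1.61 -0.15  1.16 -0.37]
18 rows
[[-0.001,0.0,0.001,-0.0],[-0.002,0.001,0.001,-0.0],[-0.002,0.001,0.002,-0.0],[-0.003,0.001,0.003,-0.0],[-0.004,0.001,0.004,-0.0],[-0.005,0.001,0.006,-0.0],[-0.005,0.001,0.007,-0.0],[-0.006,0.001,0.008,-0.0],[-0.007,0.001,0.01,-0.0],[-0.007,0.001,0.011,-0.0],[-0.008,0.001,0.012,-0.0],[-0.009,0.001,0.014,-0.0],[-0.01,0.001,0.015,-0.0],[-0.01,0.001,0.016,-0.0],[-0.011,0.001,0.018,-0.0],[-0.012,0.001,0.019,-0.0],[-0.012,0.001,0.021,-0.0],[-0.013,0.001,0.022,-0.0]]
```

View pics/wrist11.png

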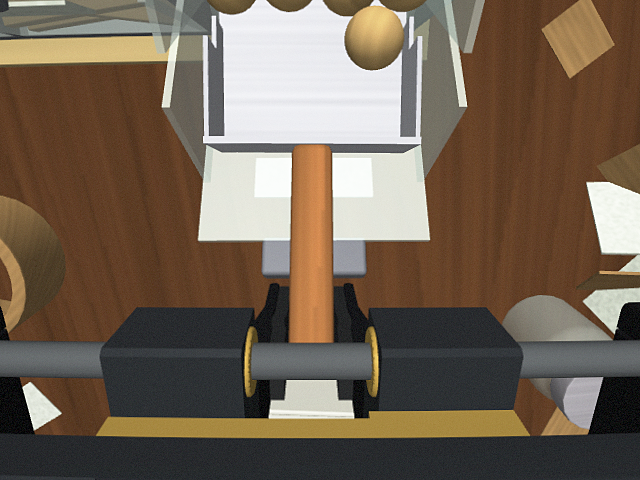

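Pitch is 11.8°. Four balls sit at the lip and one is further back on the blade (375,38). Continuing to lip-up.

{"op": "move_arm", "data": {"series": [[-0.001,0,0.001,0],[-0.002,0.001,0.001,0],[-0.002,0.001,0.002,0],[-0.003,0.001,0.003,0],[-0.004,0.001,0.004,0],[-0.005,0.001,0.006,0],[-0.005,0.001,0.007,0],[-0.006,0.001,0.008,0],[-0.007,0.001,0.01,0],[-0.007,0.001,0.011,0],[-0.008,0.001,0.012,0],[-0.009,0.001,0.014,0],[-0.01,0.001,0.015,0],[-0.01,0.001,0.016,0],[-0.011,0.001,0.018,0],[-0.012,0.001,0.019,0],[-0.013,0.001,0.021,0],[-0.014,0.001,0.022,0],[-0.014,0.001,0.023,0]]}}

```text
time: 17.3
ee_pos: [0.5934, 0.1769, 0.1062]
eef_rot: [0.742, 0.671, 0.002, -0.0]
ft_force: [-6.2, 2.9, 22.0]
width: 0.0177
```

```bash
python3 - <<'E'
from h import *
im,d,c,st=look('12')['wrist']
m=np.zeros((480,640),bool);m[60:100,235:280]=1
print(lipdepth(d,m,c)[:3])
w=[]
for p,g in [(-8,.016),(-10,.018)]:
    x,z=lad(p,g,.002); w.append((cell(x,z,-.0015),84.35,3)); print(p,round(x,4),round(z,4))
plan(w)
E
```

```text
(np.float64(-2.3410801826768672), array([-0.04088231,  0.03191766]), np.float64(0.0006680890958721379))
-8 -0.1419 0.1015
-10 -0.1433 0.0987
t 17.35 p [0.5934 0.1768 0.106 ] yaw 84.25 F [-5.2  3.2 20.8] w 0.0183 j [-0.65  0.42  0.36  1.64 -0.16  1.12 -0.34]
6 rows
[[-0.001,-0.0,0.002,-0.0],[-0.002,-0.0,0.003,-0.0],[-0.003,-0.001,0.005,-0.0],[-0.003,-0.001,0.005,-0.0],[-0.003,-0.001,0.006,-0.0],[-0.004,-0.001,0.007,-0.0]]
```

View pics/wrist12.png

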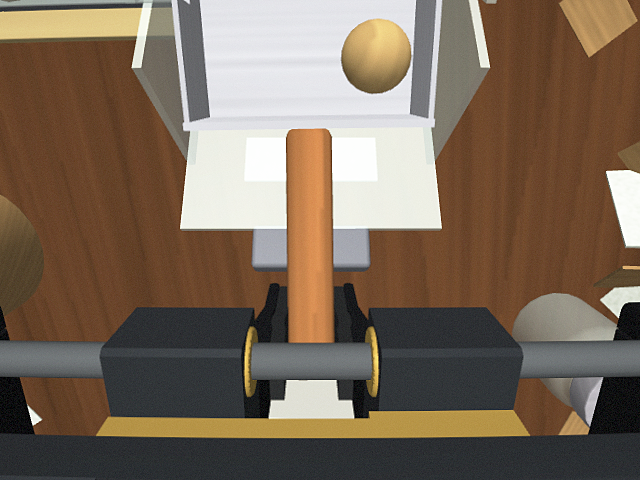

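{"op": "move_arm", "data": {"series": [[0,0,-0.001,0],[0,0,-0.002,0],[0,0,-0.003,0]], "newtons": 35}}

```text
time: 17.65
ee_pos: [0.5929, 0.1764, 0.107]
eef_rot: [0.742, 0.671, 0.001, -0.0]
ft_force: [1.2, 4.2, 1.7]
width: 0.0174
```

```bash
python3 - <<'E'
from h import *
o=look('13',('scene','wrist'))
im=o['scene'][0];cv2.imwrite('pics/s13c.png',cv2.resize(im[300:470,280:480,::-1],None,fx=3.5,fy=3.5,interpolation=cv2.INTER_CUBIC))
s,p,M,y=pose();print(s['time'],p,s['ft_force'])
im,d,c,st=o['wrist'];m=np.zeros((480,640),bool);m[60:100,235:280]=1
print(lipdepth(d,m,c)[:3])
E
```

```text
17.75 [0.59280919 0.17623283 0.10687054] [0.04804556 6.42972274 4.0427713 ]
(np.float64(-1.5333550776865703), array([-0.02676849,  0.03100409]), np.float64(0.000668409659936176))
```

View pics/s13c.png

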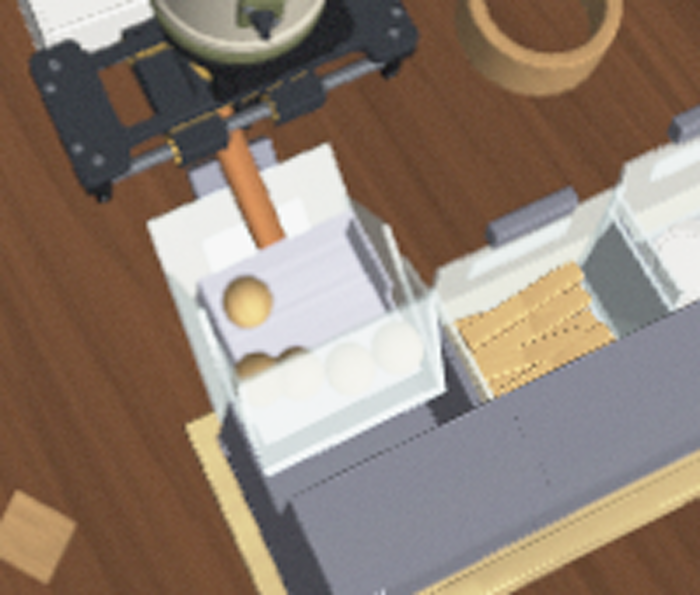

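View pics/wrist13.png

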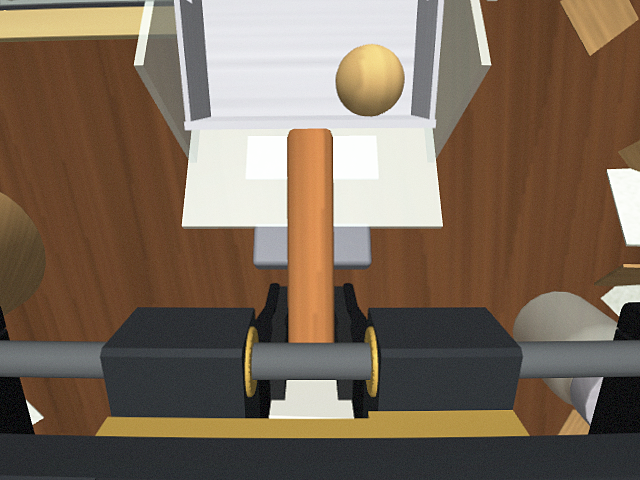

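One ball has rolled to the back of the scoop. The other four are still at the lip over the gap (crop row 365). I'll push the lip forward and up so the bin's floor and back wall roll them onto the blade.

{"op": "move_arm", "data": {"series": [[0.001,0,-0.002,0],[0.003,0,-0.004,0],[0.005,0,-0.005,0],[0.007,0,-0.006,0],[0.009,0,-0.006,0],[0.011,0,-0.006,0],[0.012,0,-0.006,0],[0.012,0,-0.006,0],[0.012,0,-0.006,0]]}}

```text
time: 18.65
ee_pos: [0.5939, 0.1867, 0.1125]
eef_rot: [0.742, 0.67, 0.0, -0.0]
ft_force: [-0.4, -1.8, -1.4]
width: 0.0176
```

```bash
python3 - <<'E'
from h import *
o=look('14',('scene','wrist'))
im=o['scene'][0];cv2.imwrite('pics/s14c.png',cv2.resize(im[300:470,280:480,::-1],None,fx=3.5,fy=3.5,interpolation=cv2.INTER_CUBIC))
s,p,M,y=pose();print(s['time'],p,s['ft_force'],(p[:2]-O)@XC)
im,d,c,st=o['wrist'];m=np.zeros((480,640),bool);m[60:100,235:280]=1
print(lipdepth(d,m,c)[:3])
E
```

```text
18.75 [0.59393378 0.18666216 0.11251371] [ 0.222159   -0.77623025 -3.15545467] -0.12949557929292152
(np.float64(3.0706029000701682), array([0.0536435 , 0.03203773]), np.float64(0.000696453541982587))
```

View pics/s14c.png

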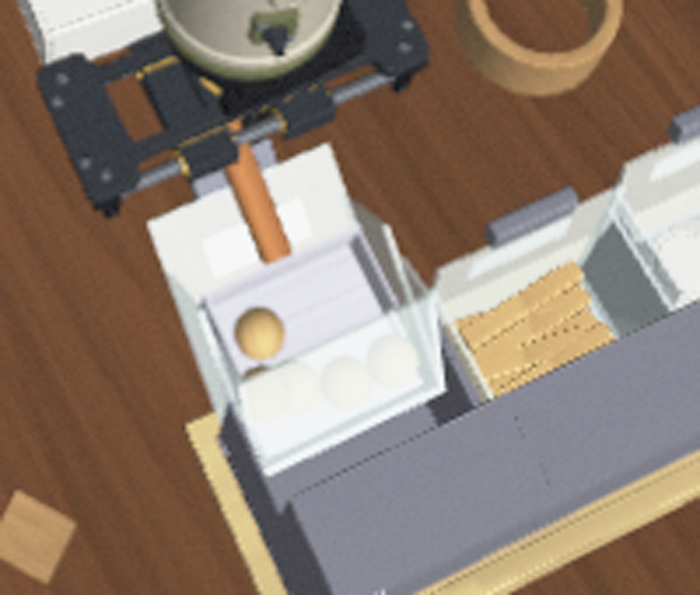

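View pics/wrist14.png

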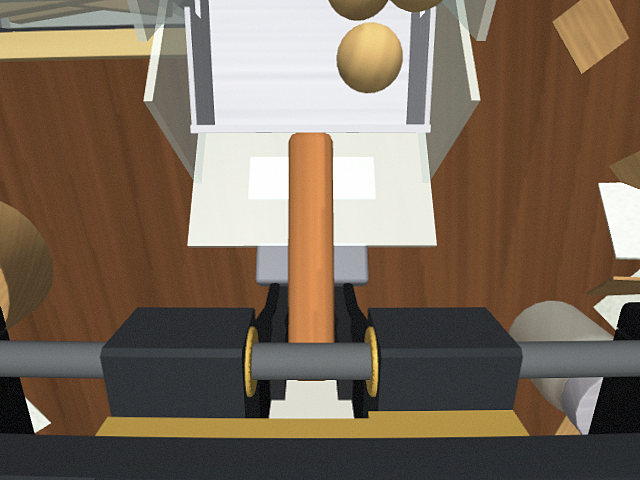

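{"op": "move_arm", "data": {"series": [[0,0,0,0],[0,0,-0.001,0],[0,0,-0.003,0],[-0.001,0,-0.006,0],[-0.002,0,-0.01,0],[-0.003,0,-0.014,0],[-0.004,0,-0.018,0],[-0.004,0,-0.021,0],[-0.004,0,-0.021,0]], "newtons": 50}}

```text
time: 19.65
ee_pos: [0.5938, 0.1828, 0.1342]
eef_rot: [0.742, 0.67, 0.0, 0.0]
ft_force: [-0.3, -1.9, -2.5]
width: 0.0178
```

```bash
python3 - <<'E'
from h import *
o=look('15',('scene','wrist'))
im=o['scene'][0];cv2.imwrite('pics/s15c.png',cv2.resize(im[300:470,280:480,::-1],None,fx=3.5,fy=3.5,interpolation=cv2.INTER_CUBIC))
s,p,M,y=pose();print(s['time'],p,s['ft_force'],(p[:2]-O)@XC)
im,d,c,st=o['wrist'];m=np.zeros((480,640),bool);m[70:110,235:280]=1
print(lipdepth(d,m,c)[:3])
E
```

```text
19.75 [0.59352931 0.18285215 0.13362343] [-1.121751   -0.69002072 -3.12462959] -0.13332676338376917
(np.float64(5.8824911441869965), array([0.10303111, 0.03255462]), np.float64(0.0006687533438456164))
```

View pics/s15c.png

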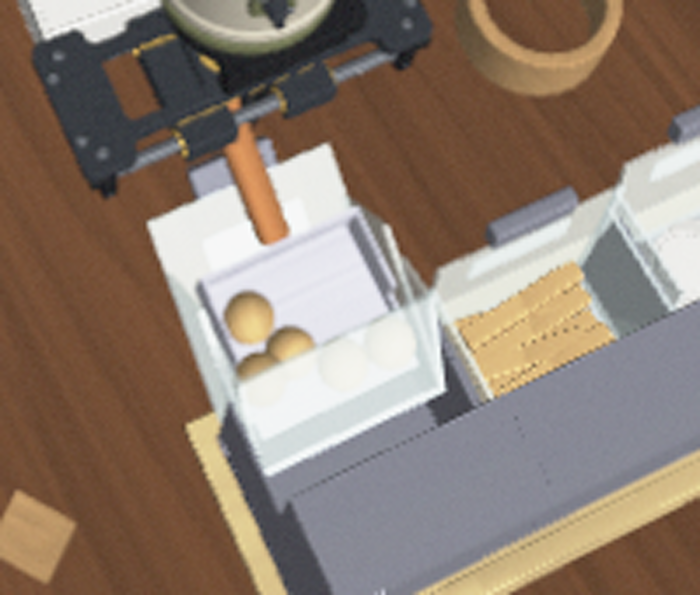

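View pics/wrist15.png

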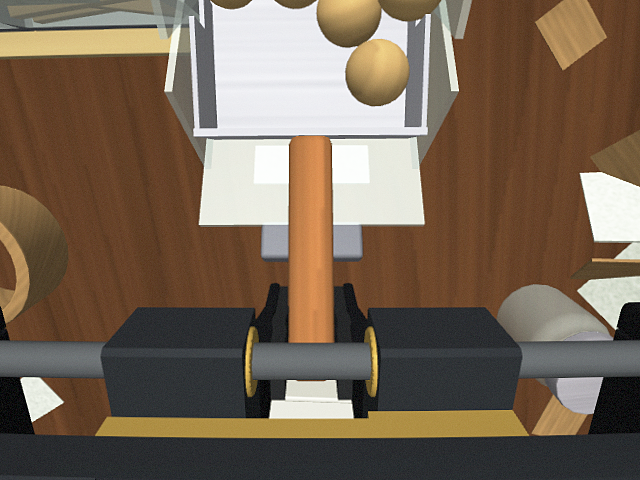

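All five balls are now on the blade. I'll press down again with a light grip to tilt the lip up, then dwell so they roll back.

{"op": "move_arm", "data": {"series": [[0,0,0.004,0],[0,0,0.008,0],[0,0,0.012,0],[0,0,0.016,0],[-0.001,0,0.019,0],[-0.001,0,0.022,0],[-0.002,0,0.025,0],[-0.003,0,0.028,0],[-0.004,0,0.03,0],[-0.005,0,0.032,0],[-0.006,0,0.034,0],[-0.006,0,0.034,0],[-0.006,0,0.034,0]], "newtons": 14}}

```text
time: 21.05
ee_pos: [0.5935, 0.1784, 0.1014]
eef_rot: [0.742, 0.671, 0.002, -0.0]
ft_force: [-3.8, 2.8, 16.1]
width: 0.0178
```

{"op": "move_arm", "data": {"series": [[0,0,0,0],[0,0,0,0],[0,0,0,0],[0,0,0,0],[0,0,0,0]], "newtons": 60}}

```text
time: 21.55
ee_pos: [0.5935, 0.1783, 0.1014]
eef_rot: [0.742, 0.671, 0.002, -0.0]
ft_force: [-3.6, 2.8, 16.2]
width: 0.0173
```

```bash
python3 - <<'E'
from h import *
o=look('16',('scene','wrist'))
im=o['scene'][0];cv2.imwrite('pics/s16c.png',cv2.resize(im[300:470,280:480,::-1],None,fx=3.5,fy=3.5,interpolation=cv2.INTER_CUBIC))
s,p,M,y=pose();print(s['time'],p,s['ft_force'],(p[:2]-O)@XC)
im,d,c,st=o['wrist'];m=np.zeros((480,640),bool);m[60:100,235:280]=1
print(lipdepth(d,m,c)[:3])
E
```

```text
21.65 [0.59350376 0.17835468 0.10144155] [-4.05235897  3.00128739 16.00700514] -0.13780470683832724
(np.float64(-1.1004181876121484), array([-0.01920828,  0.02790799]), np.float64(0.0006911380366307312))
```

View pics/s16c.png

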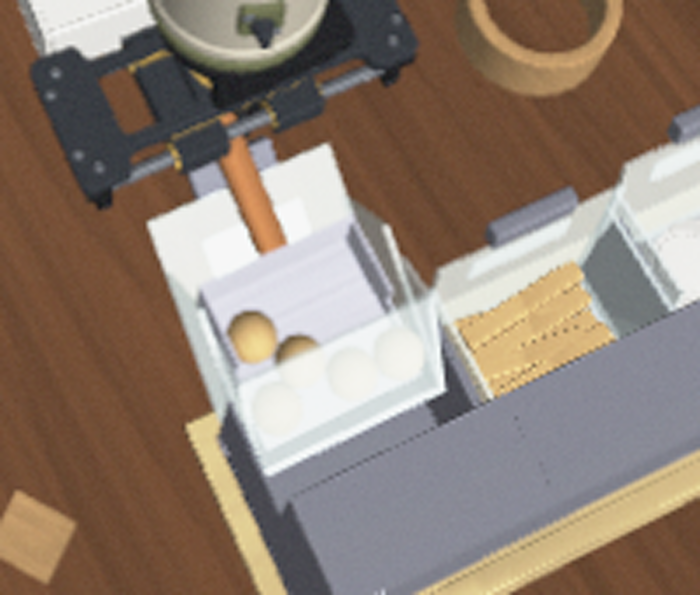

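View pics/wrist16.png

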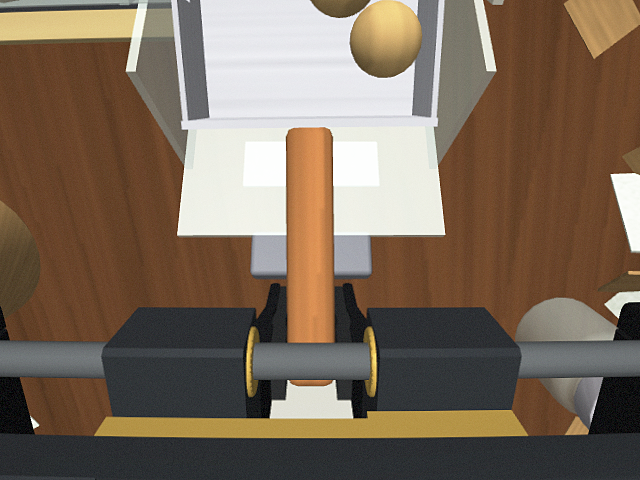

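{"op": "move_arm", "data": {"series": [[0,0,0,0],[0,0,0,0],[0,0,0,0],[0,0,0,0],[0,0,0,0],[0,0,0,0],[0,0,0,0]]}}

```text
time: 22.35
ee_pos: [0.5935, 0.1784, 0.1014]
eef_rot: [0.742, 0.671, 0.002, -0.0]
ft_force: [-4.1, 1.8, 16.6]
width: 0.0168
```

```bash
python3 - <<'E'
from h import *
o=look('17',('scene',))
im=o['scene'][0];cv2.imwrite('pics/s17c.png',cv2.resize(im[300:470,280:480,::-1],None,fx=3.5,fy=3.5,interpolation=cv2.INTER_CUBIC))
E
```

```text
(no output)
```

View pics/s17c.png

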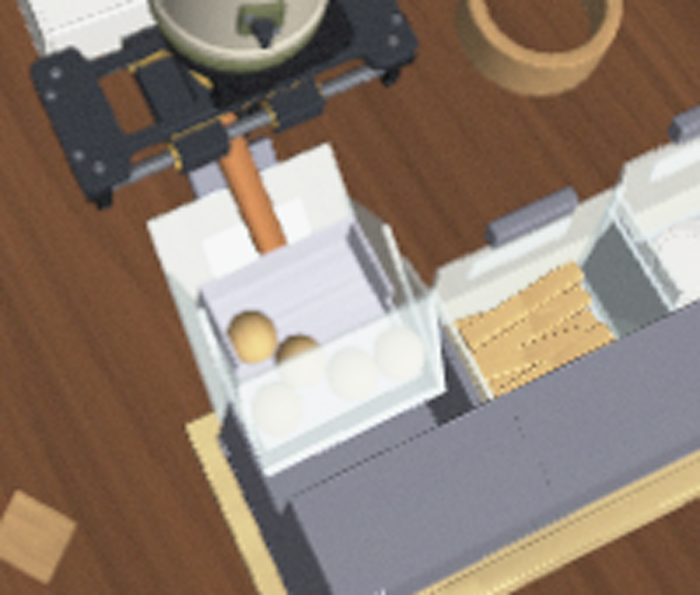

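The balls are static, so the tilt is too small. Pulling straight back should wedge the handle's sloped underside on the bin edge and tip the lip up. Trying that slowly.

{"op": "move_arm", "data": {"series": [[-0.001,0,0,0],[-0.002,0,0,0],[-0.003,0,0,0],[-0.004,0,0,0],[-0.005,0,0,0],[-0.006,0,0,0],[-0.006,0,0,0]], "newtons": 12}}

```text
time: 23.1
ee_pos: [0.593, 0.1752, 0.101]
eef_rot: [0.741, 0.671, 0.003, -0.001]
ft_force: [1.5, 10.8, 8.4]
width: 0.018
```

```bash
python3 - <<'E'
from h import *
o=look('18',('scene','wrist'))
im=o['scene'][0];cv2.imwrite('pics/s18c.png',cv2.resize(im[300:470,280:480,::-1],None,fx=3.5,fy=3.5,interpolation=cv2.INTER_CUBIC))
s,p,M,y=pose();print(s['time'],p,s['ft_force'],(p[:2]-O)@XC)
im,d,c,st=o['wrist'];m=np.zeros((480,640),bool);m[60:100,235:280]=1
print(lipdepth(d,m,c)[:3])
E
```

```text
23.2 [0.59307346 0.17517622 0.10100611] [ 0.95221688 11.70200296  9.02209843] -0.14100998002910065
(np.float64(-1.6081170416561985), array([-0.02807431,  0.02599427]), np.float64(0.0006451709604505129))
```

View pics/s18c.png

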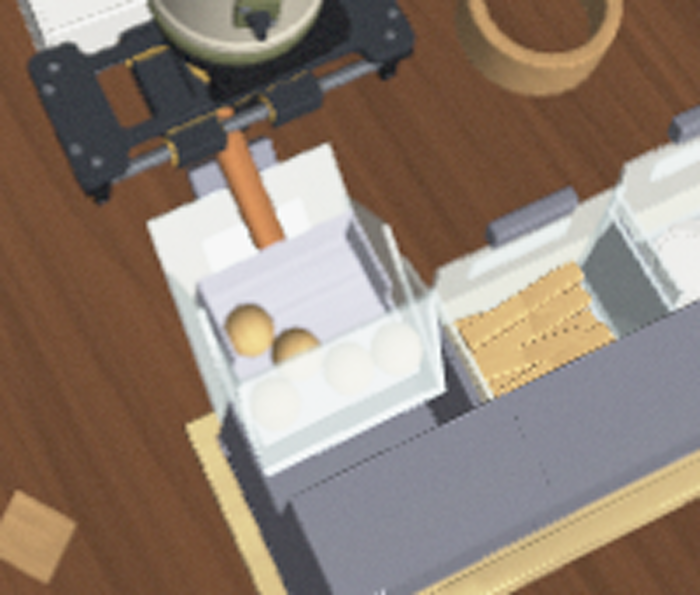

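View pics/wrist18.png

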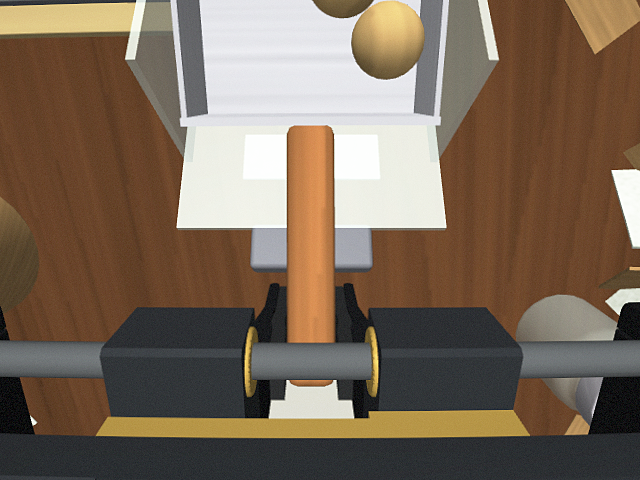

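```bash
python3 - <<'E'
from h import *
# wrist3: pose at that time: p=[.4751,-.3649,.2175], yaw 18.11
d=np.load('pics/wrist3.npy');c=imaging.get_calibration('wrist')
s,p,M,y=pose()
v,u=np.mgrid[10:90:2,270:355:2];s_=und(c,np.c_[u.ravel(),v.ravel()]);Z=d[v.ravel(),u.ravel()]
Pc=np.c_[s_,np.ones(len(s_))]*Z[:,None]
# camera->tool fixed transform from present
Rct=c['R']@M; t=c['R']@p+c['t']
P=(Pc-t)@Rct
a=np.c_[P[:,:2],np.ones(len(P))];k=np.linalg.lstsq(a,P[:,2],rcond=None)[0];print(np.degrees(np.arctan(k[:2])),k)
E
```

```text
[17.42660761  0.13311765] [0.31389108 0.00232335 0.15983631]
```

```bash
python3 - <<'E'
from h import *
d=np.load('pics/wrist3.npy');print(d[0:120:10,300],d[130:240:20,312], d[150:200:20,230])
d=np.load('pics/wrist18.npy');print(d[0:120:10,260])
E
```

```text
[0.3242104  0.3263074  0.32606912 0.33114702 0.33220506 0.33444002
 0.33680183 0.34016293 0.3408084  0.3445193  0.34716392 0.35161808] [0.3167538  0.3174786  0.3161551  0.31532735 0.3159422  0.31511003] [0.3608512  0.3659784  0.37235487]
[0.16409487 0.16555949 0.16592705 0.16878523 0.1699714  0.1705436
 0.17164244 0.17215976 0.17307407 0.17443286 0.17806086 0.17822976]
```

```bash
python3 - <<'E'
from h import *
d=np.load('pics/wrist3.npy');c=imaging.get_calibration('wrist');s,p,M,y=pose()
Rct=c['R']@M; t=c['R']@p+c['t'];print(Rct.round(3),t)
uv=np.array([[312,10],[312,50],[312,90]]);s_=und(c,uv);Z=d[uv[:,1],uv[:,0]];Pc=np.c_[s_,np.ones(3)]*Z[:,None];print(s_,Z,(Pc-t)@Rct)
for f,r in [('6',(95,165)),('10',(95,150)),('11',(75,125)),('18',(60,100))]:
    d=np.load(f'pics/wrist{f}.npy');v,u=np.mgrid[r[0]:r[1]:2,235:280:2] if f=='18' else np.mgrid[r[0]:r[1]:2,255:375:2]
    s_=und(c,np.c_[u.ravel(),v.ravel()]);Pc=np.c_[s_,np.ones(len(s_))]*d[v.ravel(),u.ravel()][:,None];P=(Pc-t)@Rct
    a=np.c_[P[:,0],np.ones(len(P))];k=np.linalg.lstsq(a,P[:,2],rcond=None)[0];print(f,np.degrees(np.arctan(k[0])),P[:,0].min(),P[:,0].max())
E
```

```text
[[ 0.     1.    -0.001]
 [-0.954 -0.    -0.298]
 [-0.298  0.001  0.954]] [7.04707213e-05 2.95723158e-02 1.79828129e-01]
[[ 0.00249201 -0.56201069]
 [ 0.0024823  -0.4612817 ]
 [ 0.00247463 -0.36162144]] [0.3264702  0.33593613 0.34469402] [[0.1595666  0.00091962 0.20355167]
 [0.12952264 0.00094537 0.20407326]
 [0.09797792 0.00096892 0.20338362]]
6 31.403130528828477 0.050350385329647696 0.09133607082279813
10 23.731666678389175 0.060145319554312945 0.09040724377614381
11 19.991544693235415 0.07534459432097458 0.0989478417638636
18 23.341618227119476 0.08190262915279387 0.10228301401604267
```

```bash
sed -i "s/uv=np.atleast_2d(np.asarray(uv,float))$/uv=np.ascontiguousarray(np.atleast_2d(np.asarray(uv,float)))/" h.py; python3 - <<'E'
from h import *
c=imaging.get_calibration('wrist');s,p,M,y=pose()
Rct=c['R']@M; t=c['R']@p+c['t']
for f,r,cc in [('3',(10,90),(270,355)),('6',(95,165),(255,375)),('10',(95,150),(255,375)),('11',(75,125),(230,330)),('13',(20,100),(235,280)),('15',(20,100),(235,280)),('18',(10,100),(235,280))]:
    d=np.load(f'pics/wrist{f}.npy');v,u=np.mgrid[r[0]:r[1]:2,cc[0]:cc[1]:2];v=v.ravel();u=u.ravel()
    uv=np.empty((len(u),2));uv[:,0]=u;uv[:,1]=v
    s_=und(c,uv);s2=np.c_[(u-c['camera_matrix'][0,2])/c['camera_matrix'][0,0],(v-c['camera_matrix'][1,2])/c['camera_matrix'][0,0]]
    Pc=np.empty((len(u),3));Z=d[v,u];Pc[:,0]=s_[:,0]*Z;Pc[:,1]=s_[:,1]*Z;Pc[:,2]=Z;P=(Pc-t)@Rct
    a=np.c_[P[:,0],np.ones(len(P))];k=np.linalg.lstsq(a,P[:,2],rcond=None)[0];print(f,np.degrees(np.arctan(k[0])),k,P[:,0].min(),P[:,0].max(),abs(s_-s2).max(),(P[:,2]-a@k).std())
E
```

```text
3 17.426629715765362 [0.3138915  0.15983838] 0.08190262915279387 0.15976286721988633 0.006904180789778058 0.027214561026390013
6 31.403130528828477 [0.61047761 0.06042768] 0.050350385329647696 0.09133607082279813 0.0019056647043411146 0.022462311660780256
10 23.731666678389175 [0.43962866 0.05023877] 0.060145319554312945 0.09040724377614381 0.0019056647043411146 0.016144337388549996
11 18.60498567410276 [0.33663406 0.02510298] 0.07536571412161125 0.09897537617178688 0.002986581560146806 0.016210495069491373
13 9.359873216834849 [0.16482947 0.0104508 ] 0.08190262915279387 0.11890422119366917 0.006533799688141828 0.012495556097569336
15 16.638692313318717 [0.29884842 0.01143864] 0.08190262915279387 0.1222925143110252 0.006533799688141828 0.013289774410763055
18 11.347208746241959 [0.20067671 0.00108045] 0.08190262915279387 0.12145030181215978 0.007431686080035638 0.013977995485098522
```

```bash
cat >> h.py <<'E'
def blade(f,r,cc):
    c=imaging.get_calibration('wrist');s,p,M,y=pose();Rct=c['R']@M; t=c['R']@p+c['t']
    d=np.load(f'pics/wrist{f}.npy');v,u=np.mgrid[r[0]:r[1],cc[0]:cc[1]];v=v.ravel();u=u.ravel();ok=d[v,u]>0;u=u[ok];v=v[ok]
    Z=d[v,u];s_=und(c,np.c_[u,v]);P=(np.c_[s_*Z[:,None],Z]-t)@Rct
    for i in range(4):
        a=np.c_[P[:,0],np.ones(len(P))];k=np.linalg.lstsq(a,P[:,2],rcond=None)[0];e=abs(P[:,2]-a@k);P=P[e<max(.003,2.5*e.std())]
    print(f,'pitch',np.degrees(np.arctan(k[0])).round(2),k.round(4),len(P),e.std().round(5));return k
E
python3 - <<'E'
from h import *
for a in [('3',(10,90),(270,355)),('6',(95,165),(255,375)),('10',(95,150),(255,375)),('11',(75,125),(230,330)),('13',(20,100),(215,280)),('14',(20,100),(220,290)),('15',(20,100),(220,290)),('16',(10,100),(220,290)),('18',(10,100),(220,290))]: blade(*a)
E
```

```text
3 pitch 0.09 [0.0016 0.2024] 6763 0.00049
6 pitch 36.98 [0.753  0.0522] 8364 0.00044
10 pitch 27.86 [0.5286 0.0446] 6572 0.00043
11 pitch 11.85 [0.2099 0.0374] 4979 0.00042
13 pitch -2.08 [-0.0363  0.032 ] 5177 0.00042
14 pitch 3.22 [0.0562 0.0318] 5583 0.00042
15 pitch 6.21 [0.1089 0.0322] 5579 0.00042
16 pitch -0.8 [-0.0139  0.0274] 6272 0.00043
18 pitch -1.71 [-0.0299  0.0262] 6272 0.00042
```

{"op": "move_arm", "data": {"series": [[-0.001,0,0,0],[-0.002,0,0,0],[-0.003,0,0,0],[-0.004,0,0,0],[-0.005,0,0,0],[-0.006,0,0,0],[-0.007,0,0,0],[-0.008,0,0,0]], "newtons": 9}}

```text
time: 24.0
ee_pos: [0.5917, 0.1649, 0.1]
eef_rot: [0.742, 0.671, 0.001, -0.001]
ft_force: [0.4, 5.3, 3.9]
width: 0.0176
```

```bash
python3 - <<'E'
from h import *
o=look('19',('scene','wrist'))
im=o['scene'][0];cv2.imwrite('pics/s19c.png',cv2.resize(im[300:470,280:480,::-1],None,fx=3.5,fy=3.5,interpolation=cv2.INTER_CUBIC))
s,p,M,y=pose();print(s['time'],p,s['ft_force'],(p[:2]-O)@XC)
blade('19',(10,100),(220,290))
E
```

```text
24.1 [0.59169269 0.16462567 0.09993115] [-0.14352928  4.63125417  4.37527489] -0.15164484033185055
19 pitch 43.64 [ 0.9538 -0.1006] 2747 0.00186
```

View pics/s19c.png

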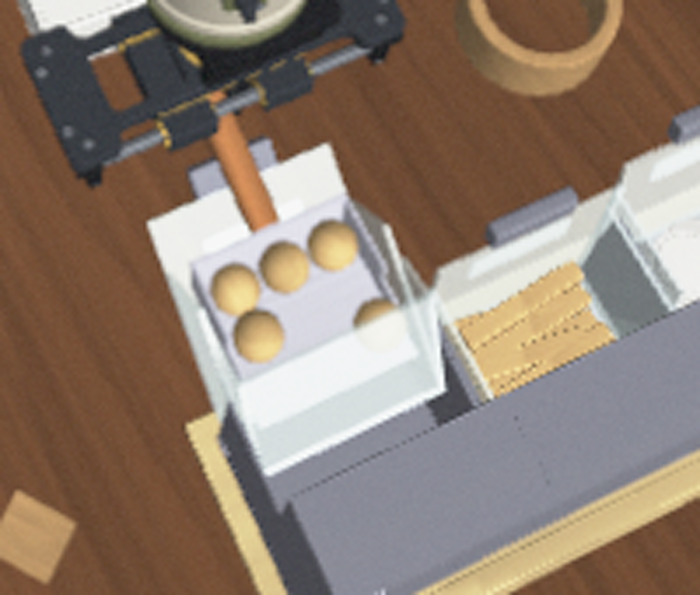

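View pics/wrist19.png

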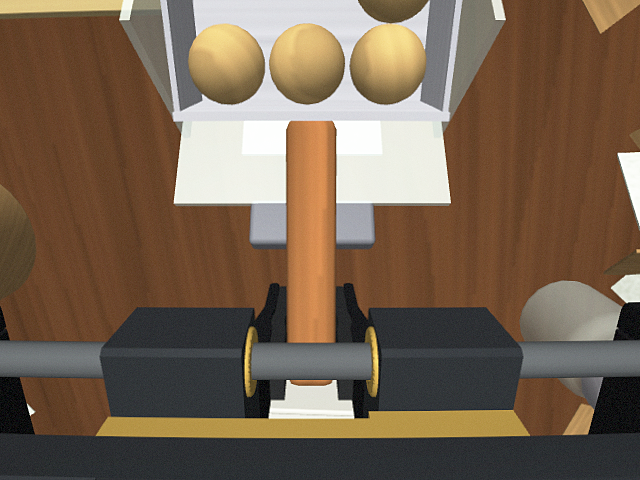

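Excellent: the lip is up and all five balls have rolled to the back of the scoop (three at row 62, two behind). Measuring the tilt.

```bash
python3 - <<'E'
from h import *
blade('19',(0,24),(205,345))
E
```

```text
19 pitch -6.31 [-0.1105  0.0236] 3336 0.00044
```

{"op": "move_arm", "data": {"series": [[-0.001,0,0,0],[-0.002,0,0,0],[-0.003,0,0,0],[-0.004,0,0,0],[-0.005,0,0,0]]}}

```text
time: 24.6
ee_pos: [0.591, 0.1584, 0.0996]
eef_rot: [0.742, 0.67, 0.0, -0.0]
ft_force: [-0.3, 3.8, 3.2]
width: 0.0177
```

{"op": "move_arm", "data": {"series": [[0,0,0,0],[0,0,0,0],[0,0,-0.001,0],[0,0,-0.003,0],[0,0,-0.006,0],[0,0,-0.01,0],[0,0,-0.014,0],[0,0,-0.017,0],[0,0,-0.018,0]], "newtons": 60}}

```text
time: 25.5
ee_pos: [0.5912, 0.1578, 0.118]
eef_rot: [0.742, 0.67, 0.0, 0.0]
ft_force: [-0.6, 0.0, -1.2]
width: 0.017
```

```bash
python3 - <<'E'
from h import *
o=look('20',('scene','wrist'))
im=o['scene'][0];cv2.imwrite('pics/s20c.png',cv2.resize(im[300:470,280:480,::-1],None,fx=3.5,fy=3.5,interpolation=cv2.INTER_CUBIC))
s,p,M,y=pose();print(s['time'],p,s['ft_force'],(p[:2]-O)@XC)
blade('20',(0,24),(205,345))
E
```

```text
25.6 [0.59103594 0.15785137 0.11772919] [-0.02413848  0.39256837 -0.72161808] -0.15845062691314757
20 pitch 54.77 [ 1.4161 -0.1597] 1306 0.00165
```

View pics/s20c.png

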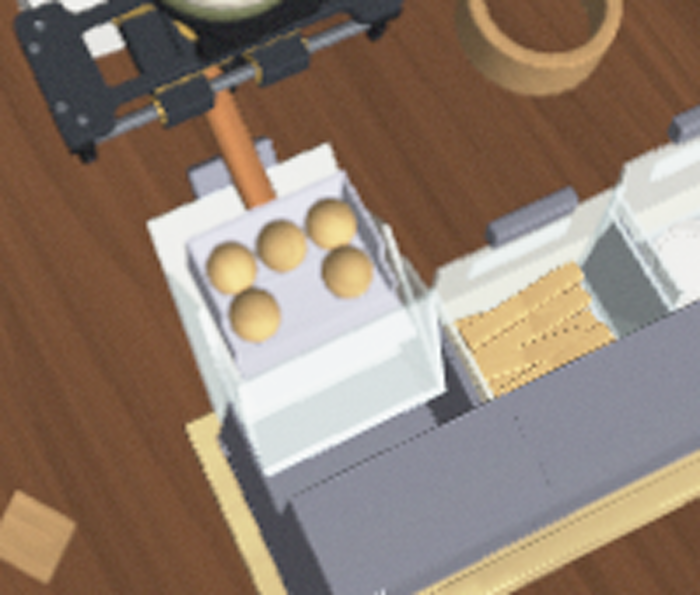

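View pics/wrist20.png

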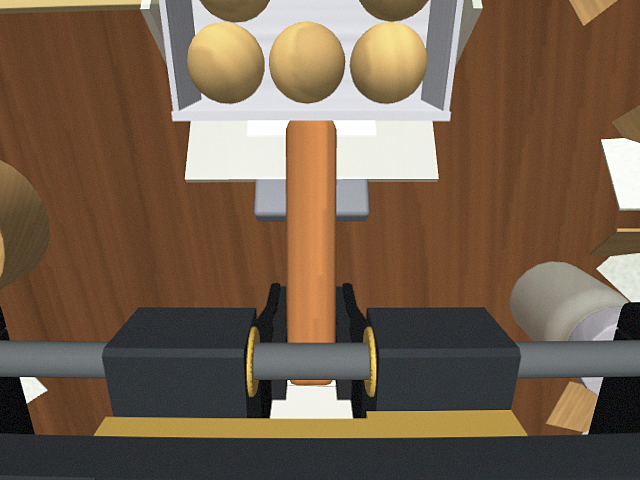

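Tilt holds at 60 N and all five balls are at the back of the scoop. Next I'll lift clear and carry it gently to the tub.

```bash
python3 - <<'E'
from h import *
s,p,M,y=pose();A=p+[0,0,.032];B=np.array([.517,-.1645,.150])
print(p,y); 
L=np.linalg.norm(B-A);print(L)
cum=np.array([4,13,27,46,70,99,130,161,192,222,250,275,296,312,322,328,330.])/330
rows=[]
for f in cum:
    P=A+(B-A)*f;d=M.T@(P-A);rows.append([*(round(float(v),3) for v in d),round(float(-np.radians((81.8-y)*f)),2)])
print(str(rows).replace(' ',''))
E
```

```text
[0.59103594 0.15785137 0.11772919] 84.15627972891407
0.3307443156336287
[[-0.004,-0.0,-0.0,0.0],[-0.013,-0.002,-0.0,0.0],[-0.027,-0.003,-0.0,0.0],[-0.046,-0.006,-0.0,0.01],[-0.07,-0.009,-0.0,0.01],[-0.098,-0.012,-0.0,0.01],[-0.129,-0.016,-0.0,0.02],[-0.16,-0.02,-0.0,0.02],[-0.191,-0.024,-0.0,0.02],[-0.221,-0.027,-0.0,0.03],[-0.249,-0.031,-0.0,0.03],[-0.274,-0.034,-0.0,0.03],[-0.294,-0.037,-0.0,0.04],[-0.31,-0.039,-0.0,0.04],[-0.32,-0.04,-0.0,0.04],[-0.326,-0.041,-0.0,0.04],[-0.328,-0.041,-0.0,0.04]]
```

{"op": "move_arm", "data": {"series": [[0,0,-0.003,0],[0,0,-0.008,0],[0,0,-0.015,0],[0,0,-0.022,0],[0,0,-0.028,0],[0,0,-0.032,0],[0,0,-0.032,0]]}}

```text
time: 26.3
ee_pos: [0.5912, 0.1577, 0.1502]
eef_rot: [0.742, 0.67, 0.0, 0.0]
ft_force: [0.3, -1.7, -3.4]
width: 0.0172
```

{"op": "move_arm", "data": {"series": [[-0.004,0,0,0],[-0.013,-0.002,0,0],[-0.027,-0.003,0,0],[-0.046,-0.006,0,0.01],[-0.07,-0.009,0,0.01],[-0.098,-0.012,0,0.01],[-0.129,-0.016,0,0.02],[-0.16,-0.02,0,0.02],[-0.191,-0.024,0,0.02],[-0.221,-0.027,0,0.03],[-0.249,-0.031,0,0.03],[-0.274,-0.034,0,0.03],[-0.294,-0.037,0,0.04],[-0.31,-0.039,0,0.04],[-0.32,-0.04,0,0.04],[-0.326,-0.041,0,0.04],[-0.328,-0.041,0,0.04],[-0.328,-0.041,0,0.04]]}}

```text
time: 28.1
ee_pos: [0.5169, -0.1639, 0.1495]
eef_rot: [0.755, 0.655, 0.0, -0.0]
ft_force: [-0.1, 0.3, -1.7]
width: 0.0167
```

```bash
python3 - <<'E'
from h import *
o=look('21',('scene','wrist','top'))
im=o['scene'][0];cv2.imwrite('pics/s21c.png',cv2.resize(im[190:340,230:450,::-1],None,fx=3.5,fy=3.5,interpolation=cv2.INTER_CUBIC))
s,p,M,y=pose();print(s['time'],p,s['ft_force'],y)
E
```

```text
28.25 [ 0.51705331 -0.16344105  0.14945248] [ 0.25416785 -0.12855704 -1.86700779] 81.93038968012021
```

View pics/s21c.png

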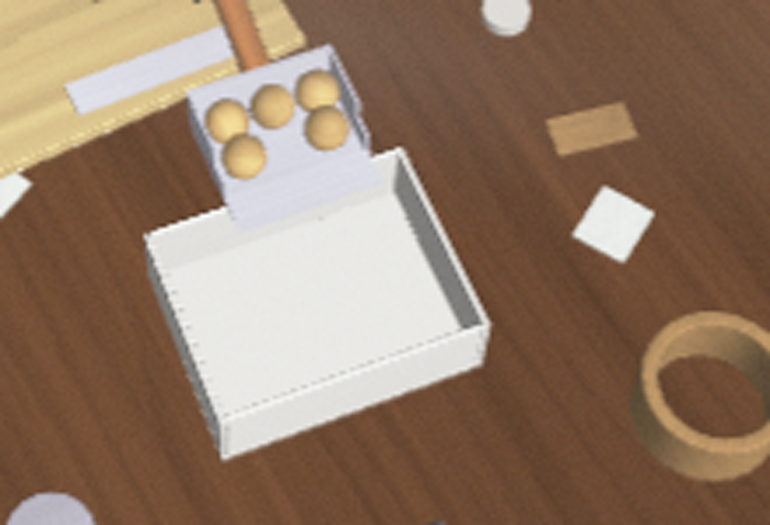

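View pics/wrist21.png

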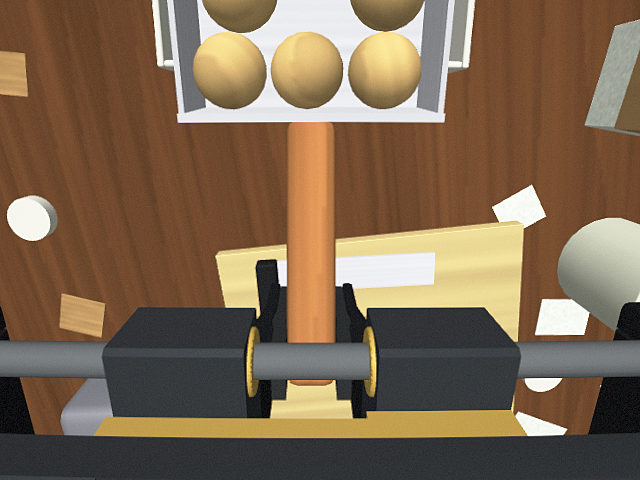

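View pics/top21.png

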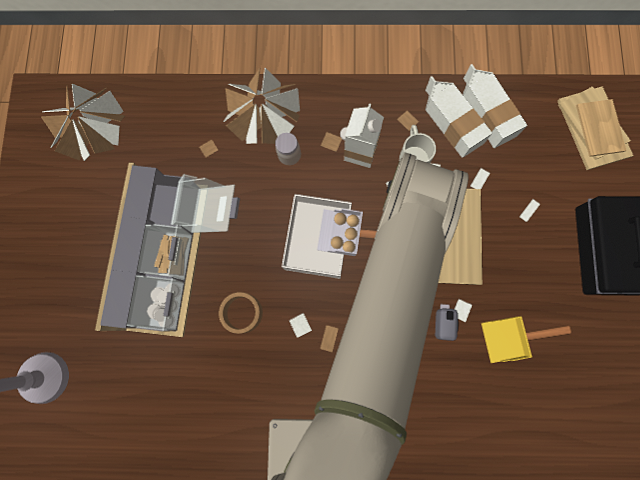

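```bash
python3 - <<'E'
from h import *
k=blade('21',(0,28),(282,345))
ct=imaging.get_calibration('top');cs=imaging.get_calibration('scene')
print(plane(ct,[[320,210],[317,250]],.142))
px=np.array([[238,228],[382,182]])/3.5+[230,190]
print(plane(cs,px,.142))
E
```

```text
21 pitch -3.34 [-0.0583  0.0245] 1753 0.00044
[[0.58074182 0.00135681 0.142     ]
 [0.49068066 0.00649141 0.142     ]]
[[ 0.58687426 -0.00412336  0.142     ]
 [ 0.49681463  0.01129782  0.142     ]]
```

{"op": "move_arm", "data": {"series": [[-0.001,0,0.003,0],[-0.004,0,0.007,0],[-0.008,0,0.012,0],[-0.012,0,0.017,0],[-0.016,0,0.022,0],[-0.019,0,0.025,0],[-0.02,0,0.025,0]]}}

```text
time: 28.95
ee_pos: [0.5136, -0.1845, 0.1239]
eef_rot: [0.756, 0.655, -0.0, -0.0]
ft_force: [0.1, 0.4, -1.5]
width: 0.0171
```

{"op": "move_arm", "data": {"series": [[0,0,0,0]], "newtons": 6}}

```text
time: 29.05
ee_pos: [0.514, -0.1842, 0.1246]
eef_rot: [0.756, 0.655, 0.0, -0.0]
ft_force: [-0.3, 0.3, -0.9]
width: 0.0179
```

{"op": "move_arm", "data": {"series": [[0,0,0,0],[0,0,0,0]], "newtons": 60}}

```text
time: 29.25
ee_pos: [0.5141, -0.1839, 0.1247]
eef_rot: [0.755, 0.655, 0.0, 0.0]
ft_force: [0.5, -0.1, -1.0]
width: 0.0167
```

```bash
python3 - <<'E'
from h import *
o=look('22',('scene','wrist'))
im=o['scene'][0];cv2.imwrite('pics/s22c.png',cv2.resize(im[190:340,230:450,::-1],None,fx=3.5,fy=3.5,interpolation=cv2.INTER_CUBIC))
s,p,M,y=pose();print(s['time'],p,s['ft_force'],y)
blade('22',(0,28),(282,345))
E
```

```text
29.35 [ 0.5140898  -0.18391109  0.12467317] [-0.2913603   0.03314512 -1.38235865] 81.87667799928604
22 pitch 14.65 [0.2615 0.0265] 1757 0.0004
```

View pics/s22c.png

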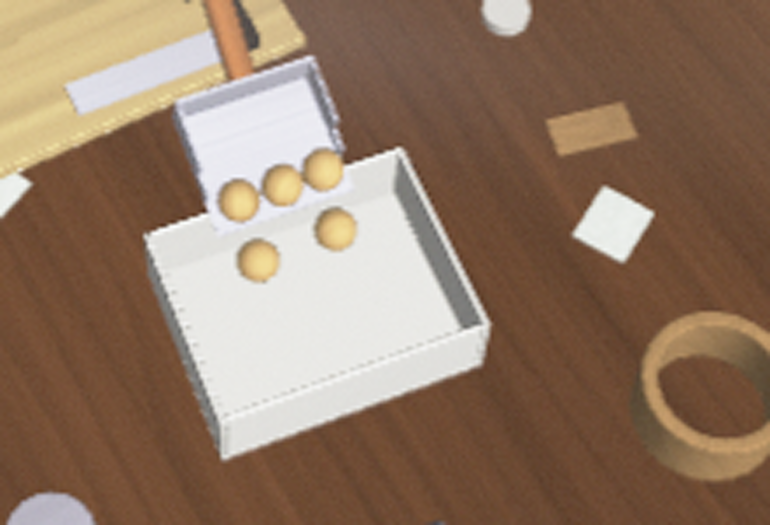

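The pour is under way at 14.7°: two balls are in the air and three are rolling to the lip over the tub.

{"op": "move_arm", "data": {"series": [[0,0,0,0],[0,0,0,0],[0,0,0,0],[0,0,0,0],[0,0,0,0],[0,0,0,0]]}}

```text
time: 29.95
ee_pos: [0.514, -0.1841, 0.1245]
eef_rot: [0.755, 0.655, 0.0, -0.0]
ft_force: [-0.1, 0.3, -1.8]
width: 0.0173
```

```bash
python3 - <<'E'
from h import *
o=look('23',('scene','wrist'))
im=o['scene'][0];cv2.imwrite('pics/s23c.png',cv2.resize(im[190:340,230:450,::-1],None,fx=3.5,fy=3.5,interpolation=cv2.INTER_CUBIC))
s,p,M,y=pose();print(s['time'],p,s['ft_force'],y)
k=blade('23',(20,90),(220,380));print(k)
E
```

```text
30.05 [ 0.51398797 -0.18402145  0.12451381] [-0.31001283  0.45028279 -0.97302433] 81.86800265456121
23 pitch 14.59 [0.2602 0.0266] 11164 0.00041
[0.26022774 0.02664766]
```

View pics/s23c.png

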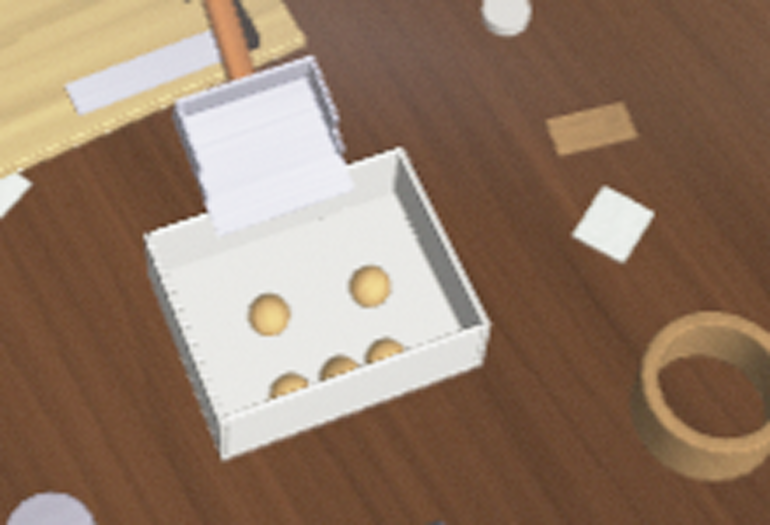

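View pics/wrist23.png

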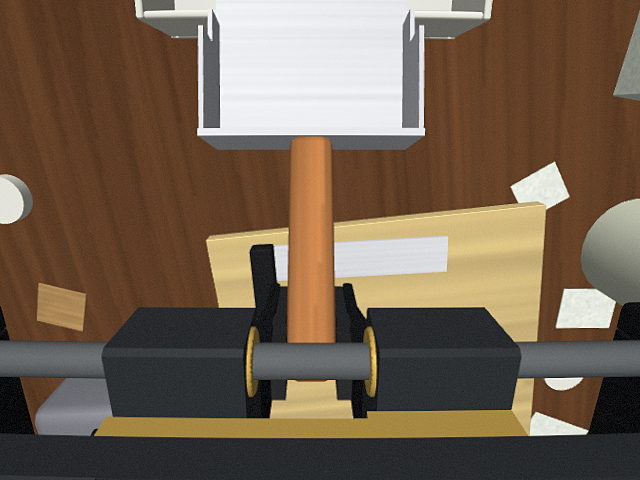

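All five balls are in the tub (two at mid-floor, three by the far wall) and the scoop is empty. Now to return the scoop.

```bash
python3 - <<'E'
from h import *
k=blade('23',(20,90),(220,380));c=imaging.get_calibration('wrist');s,p,M,y=pose()
o=(-c['R'].T@c['t']-p)@M;ray=(np.r_[und(c,[311,131])[0],1]@c['R'])@M
kk=[k[0],k[1]-.034/np.cos(np.arctan(k[0]))]
t=(kk[0]*o[0]+kk[1]-o[2])/(ray[2]-kk[0]*ray[0]);R_=o+t*ray
a=np.arctan(k[0]);lip=R_[[0,2]]+.085*np.array([np.cos(a),np.sin(a)])+.034*np.array([-np.sin(a),np.cos(a)])
print('rear top',R_,'lip tool x,z',lip)
X,Zd=lip
u=np.array([np.cos(np.radians(18.3)),np.sin(np.radians(18.3))])
tgt=np.array([.630,-.3124])-X*u
print(tgt)
plan([(p+[0,-.02,.06],75,3),([*(tgt+[0,.03]),.20],18.3,9),([*tgt,.016+Zd+.02],18.3,4)])
E
```

```text
23 pitch 14.59 [0.2602 0.0266] 11164 0.00041
rear top [ 7.34237085e-02 -6.27792307e-05  1.06221900e-02] lip tool x,z [0.14712149 0.06493275]
[ 0.49031911 -0.35859504]
t 30.05 p [ 0.514  -0.184   0.1245] yaw 81.87 F [-0.3  0.5 -1. ] w 0.017 j [-0.24  0.26  0.57  1.82 -0.15  1.11  0.25]
16 rows
[[-0.007,0.001,-0.02,0.04],[-0.013,0.002,-0.04,0.08],[-0.02,0.003,-0.06,0.12],[-0.034,0.002,-0.062,0.23],[-0.048,0.002,-0.063,0.34],[-0.062,0.001,-0.065,0.45],[-0.076,0.0,-0.067,0.56],[-0.09,-0.0,-0.069,0.67],[-0.104,-0.001,-0.07,0.78],[-0.118,-0.002,-0.072,0.89],[-0.132,-0.002,-0.074,1.0],[-0.146,-0.003,-0.076,1.11],[-0.154,-0.002,-0.051,1.11],[-0.161,-0.001,-0.026,1.11],[-0.169,0.0,-0.001,1.11],[-0.176,0.001,0.024,1.11]]
```

{"op": "move_arm", "data": {"series": [[0,0,-0.02,0],[0,0,-0.045,0],[-0.005,0.001,-0.06,0.06],[-0.02,0.002,-0.062,0.15],[-0.035,0.002,-0.063,0.26],[-0.055,0.001,-0.065,0.38],[-0.07,0,-0.067,0.5],[-0.085,0,-0.069,0.62],[-0.1,-0.001,-0.07,0.75],[-0.115,-0.002,-0.072,0.87],[-0.132,-0.002,-0.074,1.0],[-0.146,-0.003,-0.076,1.11],[-0.154,-0.002,-0.051,1.11],[-0.161,-0.001,-0.026,1.11],[-0.169,0,-0.001,1.11],[-0.176,0.001,0.02,1.11],[-0.176,0.001,0.024,1.11],[-0.176,0.001,0.024,1.11]]}}

```text
time: 31.85
ee_pos: [0.4898, -0.3582, 0.1003]
eef_rot: [0.987, 0.159, -0.001, -0.0]
ft_force: [0.4, 0.3, -0.7]
width: 0.0171
```

```bash
python3 - <<'E'
from h import *
o=look('24',('scene','wrist'))
im=o['scene'][0];cv2.imwrite('pics/s24c.png',cv2.resize(im[90:340,160:400,::-1],None,fx=2.4,fy=2.4,interpolation=cv2.INTER_CUBIC))
s,p,M,y=pose();print(s['time'],p,s['ft_force'],y)
k=blade('24',(20,90),(220,380));print(k)
E
```

```text
31.95 [ 0.49068771 -0.35836572  0.10163498] [ 0.25693592 -0.43191996 -0.55057224] 18.29138311945539
24 pitch 14.58 [0.2601 0.0266] 11159 0.00042
[0.26014197 0.02660385]
```

View pics/s24c.png

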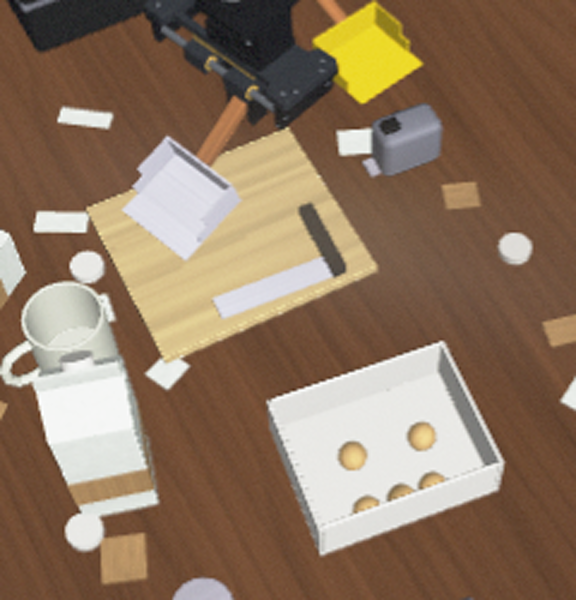

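View pics/wrist24.png

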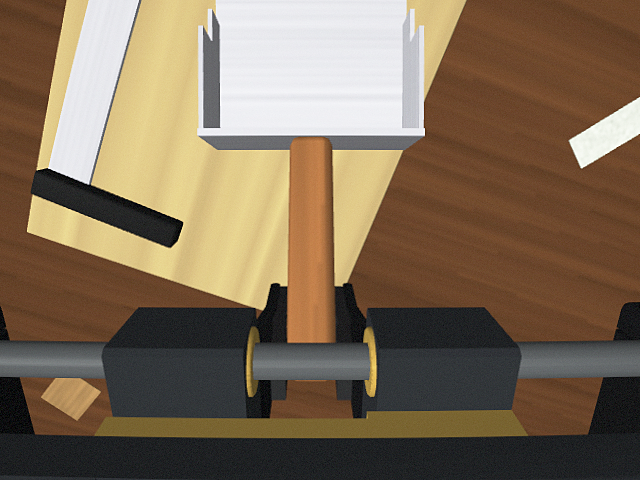

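{"op": "move_arm", "data": {"series": [[0,-0.004,0.006,0],[0,-0.008,0.012,0],[0,-0.008,0.018,0],[0,-0.008,0.021,0],[0,-0.008,0.021,0]]}}

```text
time: 32.45
ee_pos: [0.4874, -0.3506, 0.0791]
eef_rot: [0.987, 0.159, -0.0, -0.0]
ft_force: [0.1, -0.0, -1.3]
width: 0.0168
```

{"op": "move_arm", "data": {"series": [[0,0,0,0],[-0.003,0,0.005,0],[-0.006,0,0.011,0],[-0.009,0,0.017,0],[-0.012,0,0.023,0],[-0.014,0,0.028,0],[-0.016,0,0.033,0],[-0.018,0,0.037,0],[-0.018,0,0.038,0]], "newtons": 5}}

```text
time: 33.35
ee_pos: [0.4699, -0.3565, 0.041]
eef_rot: [0.987, 0.159, -0.0, -0.0]
ft_force: [-0.9, -0.8, -0.3]
width: 0.018
```

```bash
python3 - <<'E'
from h import *
o=look('25',('scene','wrist'))
im=o['scene'][0];cv2.imwrite('pics/s25c.png',cv2.resize(im[90:270,160:400,::-1],None,fx=3,fy=3,interpolation=cv2.INTER_CUBIC))
s,p,M,y=pose();print(s['time'],p,s['ft_force'],y)
k=blade('25',(10,80),(235,370));print(p[2]-k[1]-k[0]*.1)
E
```

```text
33.45 [ 0.47015703 -0.35656888  0.04136126] [-0.54538587 -0.52392586 -0.10202957] 18.252717984084406
25 pitch 0.22 [0.0039 0.0258] 9419 0.00042
0.0151895434662878
```

View pics/s25c.png

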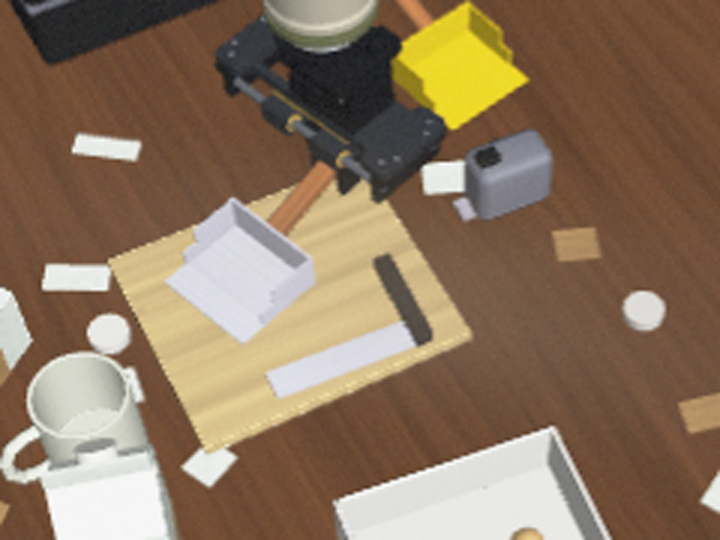

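View pics/wrist25.png

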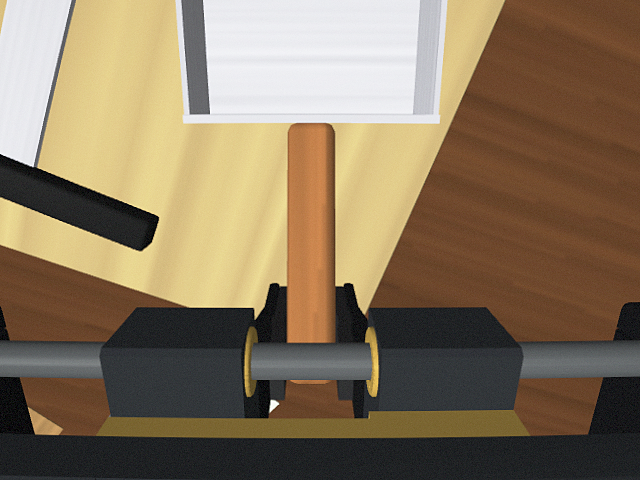

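The scoop is flat on the board (pitch 0.2°, blade top at 15 mm). Releasing it.

{"op": "move_arm", "data": {"series": [[0,0,0,0],[0,0,0,0],[0,0,0,0],[0,0,0,0]], "claw": 0}}

```text
time: 33.85
ee_pos: [0.4706, -0.3564, 0.0416]
eef_rot: [0.987, 0.159, 0.0, 0.0]
ft_force: [-0.0, -0.7, 1.0]
width: 0.04
```

{"op": "move_arm", "data": {"series": [[0,0,-0.01,0],[0,0,-0.03,0],[0,0,-0.06,0],[0,0,-0.1,0],[0,0,-0.14,0],[0,0,-0.18,0],[0,0,-0.2,0]]}}

```text
time: 34.55
ee_pos: [0.4709, -0.3575, 0.246]
eef_rot: [0.987, 0.158, 0.002, 0.001]
ft_force: [-0.5, 0.2, -1.0]
width: 0.0435
```

```bash
python3 - <<'E'
from h import *
o=look('26',('scene',))
im=o['scene'][0];cv2.imwrite('pics/s26c.png',cv2.resize(im[90:340,160:400,::-1],None,fx=2.4,fy=2.4,interpolation=cv2.INTER_CUBIC))
# closing approach: open pull outer corner cell(-.126,.100). Start finger at x_c=-.165,z=.20
plan([([.50,-.25,.25],40,3),([.52,-.05,.25],60,5),(cell(-.20,.22),84.35,6)])
E
```

```text
t 34.6 p [ 0.4715 -0.358   0.2479] yaw 18.23 F [ 0.7 -0.5  1.6] w 0.044 j [-0.1   0.3   0.84  1.56 -0.23  1.38 -0.49]
14 rows
[[0.02,-0.031,-0.001,-0.13],[0.041,-0.062,-0.002,-0.25],[0.061,-0.094,-0.002,-0.38],[0.077,-0.13,-0.002,-0.45],[0.093,-0.167,-0.002,-0.52],[0.11,-0.204,-0.003,-0.59],[0.126,-0.241,-0.003,-0.66],[0.142,-0.277,-0.003,-0.73],[0.161,-0.3,0.002,-0.8],[0.18,-0.323,0.007,-0.87],[0.199,-0.346,0.012,-0.94],[0.218,-0.369,0.017,-1.01],[0.237,-0.392,0.022,-1.08],[0.256,-0.415,0.027,-1.15]]
```

View pics/s26c.png

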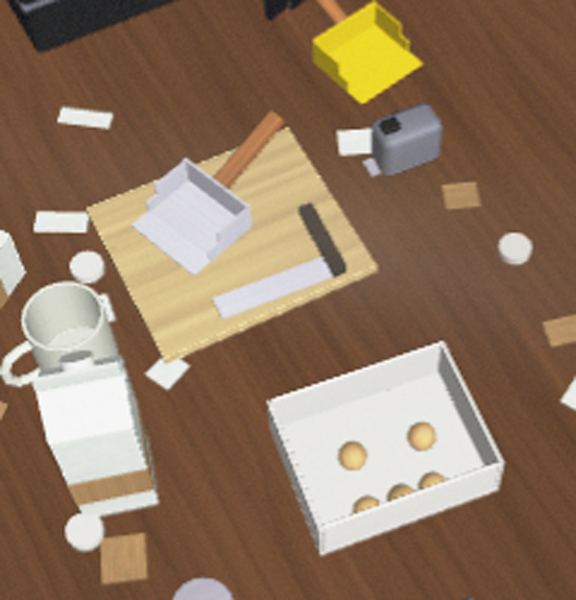

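{"op": "move_arm", "data": {"series": [[0.02,-0.031,-0.001,-0.13],[0.041,-0.062,-0.002,-0.25],[0.061,-0.094,-0.002,-0.38],[0.077,-0.13,-0.002,-0.45],[0.093,-0.167,-0.002,-0.52],[0.11,-0.204,-0.003,-0.59],[0.126,-0.241,-0.003,-0.66],[0.142,-0.277,-0.003,-0.73],[0.161,-0.3,0.002,-0.8],[0.18,-0.323,0.007,-0.87],[0.199,-0.346,0.012,-0.94],[0.218,-0.369,0.017,-1.01],[0.237,-0.392,0.022,-1.08],[0.256,-0.415,0.027,-1.15],[0.256,-0.415,0.027,-1.15],[0.256,-0.415,0.027,-1.15]], "claw": -1, "newtons": 20}}

```text
time: 36.2
ee_pos: [0.5838, 0.1177, 0.2135]
eef_rot: [0.742, 0.67, -0.001, 0.0]
ft_force: [-0.7, 0.0, 0.1]
width: 0.0003
```

```bash
python3 - <<'E'
from h import *
w=[(cell(-.165,.075),84.35,5),(cell(-.14,.073),84.35,2)]
for th in [.96,.8,.64,.48]:
    X=-.007*np.cos(th)-.147*np.sin(th);Z=.024+.147*np.cos(th)-.007*np.sin(th);w.append((cell(X-.0095,Z-.03),84.35,2));print(th,X,Z)
plan(w)
E
```

```text
0.96 -0.12443580044275393 0.10257309697454414
0.8 -0.11032829232766 0.12139439363773664
0.64 -0.0934024001854617 0.13772770831945425
0.48 -0.07409050326405296 0.1511557994197644
t 36.2 p [0.5838 0.1177 0.2135] yaw 84.19 F [-0.7  0.   0.1] w 0.0003 j [-0.62  0.28  0.42  1.58 -0.12  1.31 -0.29]
15 rows
[[0.007,0.0,0.028,-0.0],[0.014,0.001,0.055,-0.0],[0.021,0.001,0.083,-0.0],[0.027,0.001,0.111,-0.0],[0.034,0.002,0.138,-0.0],[0.047,0.002,0.139,-0.0],[0.059,0.002,0.14,-0.0],[0.062,0.002,0.141,-0.0],[0.065,0.002,0.141,-0.0],[0.072,0.002,0.131,-0.0],[0.079,0.001,0.122,-0.0],[0.088,0.001,0.114,-0.0],[0.096,0.001,0.106,-0.0],[0.106,0.001,0.099,-0.0],[0.116,0.001,0.092,-0.0]]
```

{"op": "move_arm", "data": {"series": [[0.007,0,0.028,0],[0.014,0.001,0.055,0],[0.021,0.001,0.083,0],[0.027,0.001,0.111,0],[0.034,0.002,0.138,0],[0.047,0.002,0.139,0],[0.059,0.002,0.14,0],[0.062,0.002,0.141,0],[0.065,0.002,0.141,0],[0.072,0.002,0.131,0],[0.079,0.001,0.122,0],[0.088,0.001,0.114,0],[0.096,0.001,0.106,0],[0.106,0.001,0.099,0],[0.116,0.001,0.092,0]]}}

```text
time: 37.7
ee_pos: [0.5973, 0.2331, 0.1246]
eef_rot: [0.743, 0.67, 0.001, 0.001]
ft_force: [2.0, -3.0, 0.7]
width: -0.0001
```

```bash
python3 - <<'E'
from h import *
w=[]
for th in [.36,.24,.12,.04,0]:
    X=-.007*np.cos(th)-.147*np.sin(th);Z=.024+.147*np.cos(th)-.007*np.sin(th);w.append((cell(X-.0095,Z-.03),84.35,2))
plan(w)
o=look('27',('scene',))
im=o['scene'][0];cv2.imwrite('pics/s27c.png',cv2.resize(im[280:470,280:540,::-1],None,fx=3,fy=3,interpolation=cv2.INTER_CUBIC))
E
```

```text
t 37.7 p [0.5973 0.2331 0.1246] yaw 84.1 F [ 2.  -3.   0.7] w -0.0001 j [-0.72  0.45  0.37  1.56 -0.17  1.17 -0.43]
10 rows
[[0.008,-0.0,-0.002,-0.0],[0.015,-0.001,-0.005,-0.0],[0.023,-0.001,-0.008,-0.0],[0.032,-0.001,-0.011,-0.0],[0.04,-0.001,-0.013,-0.0],[0.049,-0.001,-0.014,-0.0],[0.055,-0.001,-0.015,-0.0],[0.061,-0.001,-0.016,-0.0],[0.063,-0.001,-0.016,-0.0],[0.066,-0.001,-0.016,-0.0]]
```

View pics/s27c.png

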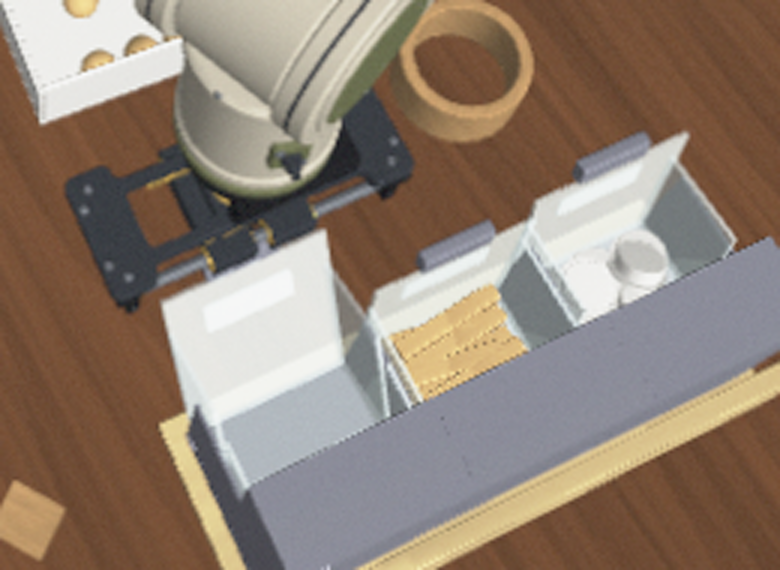

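The bin is empty and swinging shut as planned. I'll push it the rest of the way.

{"op": "move_arm", "data": {"series": [[0.008,0,-0.002,0],[0.015,-0.001,-0.005,0],[0.023,-0.001,-0.008,0],[0.032,-0.001,-0.011,0],[0.04,-0.001,-0.013,0],[0.049,-0.001,-0.014,0],[0.055,-0.001,-0.015,0],[0.061,-0.001,-0.016,0],[0.064,-0.001,-0.016,0],[0.067,-0.001,-0.016,0],[0.067,-0.001,-0.016,0]]}}

```text
time: 38.85
ee_pos: [0.6015, 0.2977, 0.1383]
eef_rot: [0.743, 0.67, -0.002, 0.0]
ft_force: [-5.8, -8.1, 4.7]
width: 0.0006
```

{"op": "move_arm", "data": {"series": [[0.001,0,0,0],[0.002,0,0,0],[0.002,0,0,0]]}}

```text
time: 39.15
ee_pos: [0.6015, 0.2977, 0.1383]
eef_rot: [0.743, 0.669, -0.003, 0.001]
ft_force: [-8.8, -13.8, 7.9]
width: 0.0004
```

```bash
python3 - <<'E'
from h import *
s,p,M,y=pose();print(s['time'],p,s['ft_force'],'finger face xc',(p[:2]-O)@XC+.0095)
o=look('28',('scene',))
im=o['scene'][0];cv2.imwrite('pics/s28c.png',cv2.resize(im[280:470,280:540,::-1],None,fx=3,fy=3,interpolation=cv2.INTER_CUBIC))
E
```

```text
39.15 [0.60149491 0.29774829 0.13825248] [ -8.82374878 -13.8076146    7.88352082] finger face xc -0.00870899919548958
```

View pics/s28c.png

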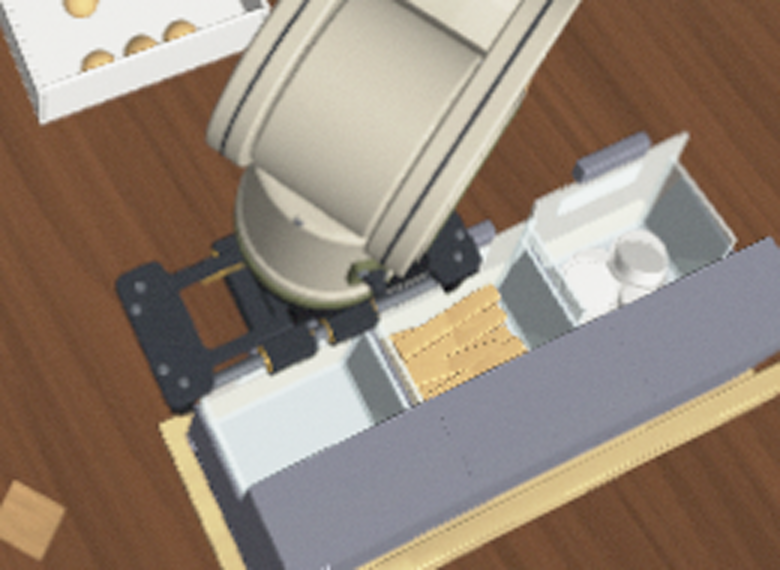

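The finger stalled against a firm stop, with force rising and no motion. Backing away and checking.

{"op": "move_arm", "data": {"series": [[-0.01,0,0,0],[-0.03,0,0,0],[-0.06,0,-0.01,0],[-0.09,0,-0.04,0],[-0.12,0,-0.08,0],[-0.15,0,-0.12,0],[-0.19,0.02,-0.14,0],[-0.23,0.05,-0.14,0],[-0.27,0.09,-0.14,0],[-0.3,0.13,-0.14,0],[-0.3,0.13,-0.14,0]]}}

```text
time: 40.3
ee_pos: [0.7028, -0.0159, 0.2766]
eef_rot: [0.744, 0.668, -0.002, 0.001]
ft_force: [0.4, 0.1, -0.4]
width: 0.0004
```

```bash
python3 - <<'E'
from h import *
o=look('29',('scene','top'))
ct=imaging.get_calibration('top')
im=o['top'][0];cv2.imwrite('pics/t29c.png',cv2.resize(im[150:350,90:220,::-1],None,fx=3,fy=3,interpolation=cv2.INTER_CUBIC))
# compare rack region with start
a=cv2.imread('pics/top0.png').astype(int);b=im[...,::-1].astype(int)
D=abs(a-b).max(2);print('diff>40 in pull region',(D[175:215,165:195]>40).sum(),'peg',(D[225:270,150:195]>40).sum(),'cap',(D[275:335,140:190]>40).sum(),'tub rim/area',(D[190:280,280:352]>40).sum())
# pull by depth
C=cloud(ct,o['top'][1]);z=C[...,2]
for nm,cl in [('now',C),('start',np.load('pics/Ct.npz')['C'])]:
    P=cl[175:225,165:195].reshape(-1,3);m=(P[:,2]>.158)&(P[:,2]<.176)&(P[:,1]<.345);xc=(P[m][:,:2]-O)@XC;print(nm,m.sum(),np.percentile(xc,[5,50,95]).round(4))
print(read_state()['time'])
E
```

```text
diff>40 in pull region 214 peg 5 cap 0 tub rim/area 4112
now 138 [-0.0077 -0.0046  0.002 ]
start 139 [-0.0079 -0.0047  0.0013]
40.4
```

View pics/scene29.png

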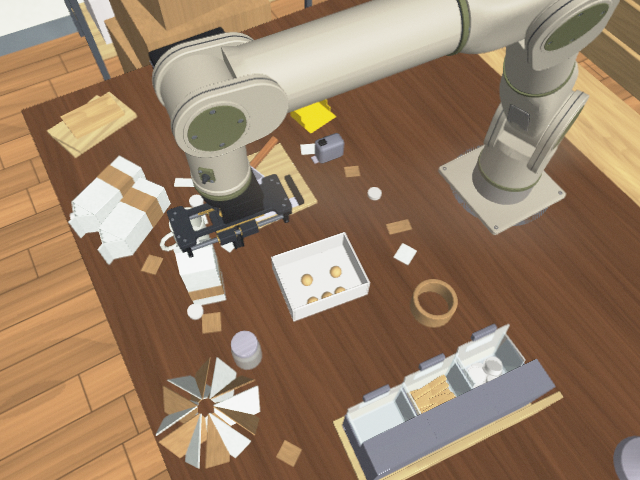

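View pics/t29c.png

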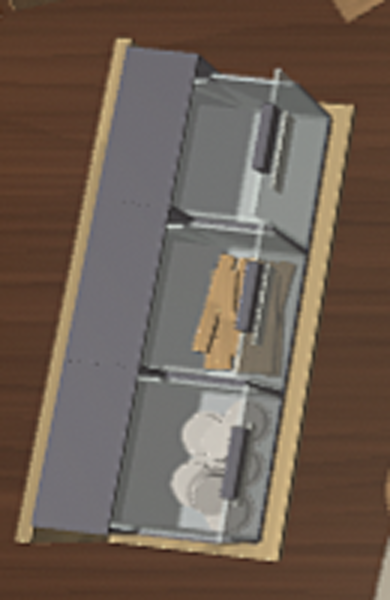

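```bash
python3 - <<'E'
from h import *
cs=imaging.get_calibration('scene');a=cv2.imread('pics/scene0.png').astype(int);b=cv2.imread('pics/scene29.png').astype(int);D=(abs(a-b).max(2)>45).astype(np.uint8)
D=cv2.morphologyEx(D,cv2.MORPH_OPEN,np.ones((3,3)))
n,l,st,_=cv2.connectedComponentsWithStats(D);print(st[1:][st[1:,4]>8])
C=cloud(cs,np.load('pics/scene29.npy'));x,y,z=C[...,0],C[...,1],C[...,2]
m=(z>.05)&(z<.07)&(abs(x-.54)<.15)&(abs(y-.01)<.13);q=cv2.minAreaRect(C[m][:,:2].astype(np.float32));print(q)
E
```

```text
[[  154     0   486   258 39714]
 [  626     0    14    11    97]
 [  547     5    31    25   394]
 [  580    11     3     3     9]
 [  516    80    19    61   461]
 [  535    90    28    28   372]
 [  542    92    43    38   532]
 [  496   103    22    46   468]
 [  211   110     4     4    14]
 [  239   119     3     3     9]
 [  566   129     6     9    31]
 [  570   134     7     8    35]
 [  272   138     5     7    27]
 [  553   140    19    19   126]
 [  527   143    24    29   380]
 [  269   146     3     4    12]
 [  260   153     7     7    23]
 [  250   154     5     5    19]
 [  254   164     4     3    12]
 [  330   266    12    12   117]
 [  301   274    12    12   119]
 [  334   287    11     7    52]
 [  322   292     9     6    43]
 [  307   297    11     6    49]
 [  631   341     9    34   197]
 [  630   378    10    11    77]
 [  383   405    15    15   177]
 [  369   412    14    15   175]
 [  354   419    13    16   149]
 [  376   428    10     7    47]
 [  361   436     8     6    38]]
((0.5428811311721802, 0.01001770794391632), (0.14439842104911804, 0.18103811144828796), 81.77347564697266)
```

```bash
python3 - <<'E'
from bench import r
print(r.close_job())
E
```

```text
the job is handed in; nothing more can be done
None
```

The job is done and handed in at about 40 s. I hooked the ball bin open to its stop and scooped up all five balls. I tipped them into the white tub, laid the scoop flat on the plywood board, and pushed the bin shut.

**What the last checks showed:**
- **Balls:** all five are visible in the tub and the bin is empty.
- **Tub:** its pose matches the start to within about 1 mm.
- **Scoop:** it lay flat just before I let go (pitch 0.2°, blade top 15 mm against 14 mm expected). I set it down about 8 mm further in from the board's edge than where it started.
- **Ball bin:** its pull sits within 1 mm of where it was when shut at the start.
- **Other bins:** unchanged in the pictures. In the last scene picture, the only changes outside the arm's outline were the balls and small arm or scoop-edge patches.

**What didn't go cleanly or couldn't be checked:**
- **Opening force:** the fingertip pressed on the bin with about 43 N for a moment at the open stop. The 40 N limit is stated for the arm and gripper body.
- **Scooping:** tipping the scoop lip-up inside the bin took a second try, levering it against the bin's edge. No ball left the bin, and the fingers never touched one.
- **Final retreat:** I gave one move axis the wrong sign, so the closed gripper ended near the carton, with its fingertips at 277 mm (the carton is 206 mm high). No contact force registered.
- **Hidden from view:** the arm covered part of the mug, carton and board area in the last picture, so I couldn't compare those there. An earlier, unobstructed picture, taken after I laid the scoop down, showed that area undisturbed.

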